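# Press a loose cap home with the bench capping press

## Task

One of the two mint-capped jars has a cap that is only half on and stands up. Keeping that jar upright, slide it along the press's guide channel, under the ram, until it rests against the back stop with its cap still up; then swing the sprung lever down to its stop, so that the ram presses the cap fully home, and let the lever return all the way up. Leave the jar there under the ram, and do not disturb the other jar, the small glass beaker or the white bottle.

Things in the scene. Friction and masses are not known exactly. Their poses are not given: they have to be found in the camera images.
- open_jar: The jar to be capped: round white-labelled jar with a mint-green cap, 47 mm diameter, 83 mm tall when capped, about 0.12 kg; its cap starts 11 to 14 mm up, so it is 94 to 97 mm tall. Body (hold it here) 0 to 64 mm up, cap 40 mm diameter above. Origin: centre of its underside; z up along its axis.
- open_jar_cap (a joint): How far that jar's cap stands up, in m: 0 = fully home. It slides along the jar's axis, holds where it is by light friction (about 1.2 N) and goes down when pressed.
- closed_jar: Bystander: a like jar, 47 mm diameter, 83 mm tall, mint-green cap already fully home. It may stand in either of the two jar places. Origin: centre of its underside.
- glass_beaker: Bystander: glass beaker, 55 x 59 mm, 66 mm tall. Origin: centre of its underside.
- reagent_bottle: Bystander: white square bottle, 87 x 86 mm, 142 mm tall. Origin: centre of its underside.
- nest (a point): On the bed of the grey press (fixed to the worktop; bed 10 mm thick), where the centre of the jar's underside is when the jar rests against the back stop under the ram. Axes are the press's: x from the open front of the channel toward the back, y to the left seen from the front, z up. In this frame (mm): bed x -135 to 110, y -65 to 65; back stop 50 wide, 30 high, front face at x = 24; column x 57 to 103.
- channel_mouth (a point): On the bed's top at the open front of the guide channel, 80 mm in front of the nest (nest frame x = -80), axes as the nest's. Two steel rails 14 mm high, 10 mm wide, inner faces 53 mm apart, run from here to 25 mm past the nest; in front of here they flare to 78 mm between inner faces over the last 34 mm.
- ram_face (a point): Centre of the underside of the ram, a disc of 20 mm radius over the nest: 112 mm above the bed with the lever up, 83 mm at its stop. Over it the head: nest frame x -30 to 102, y -30 to 30, z 145 to 210 mm, with a 17 mm radius bush down to 137. A hand held upright does not fit over the nest: come in from the front, leaning back toward the front 30 to 45 degrees.
- lever (a joint): Angle of the press's lever, rad: 0 = fully up (rest, 38 degrees above level), 1.2 = down at its stop (31 degrees below level). A spring always drives it back up: about 4 N at the handle when up, 9 N at the stop. It drives the ram down 24 mm per rad.
- lever_grip (a point): Middle of the lever's red handle: round bar, 22 mm diameter, 85 mm long, along the press's y axis, on the left side of the press seen from the front. It swings toward the front and down on a circle of 160 mm radius about lever_pivot and turns with the lever. The lever arm (12 mm thick) joins it 50 mm nearer the press. Axes as the press's when the lever is up.
- lever_pivot (a point): Point on the lever's axis of rotation (parallel to the press's y axis), level with the middle of the handle; fixed to the press: at (20, 135, 175) mm in the frame of nest. Axes as the press's.
Mind the look-alikes: they are no part of the job. What is shaped like the open_jar but brown or pink is not meant.

How it is judged:
By the outcome, as a careful person would: the job done as asked, in the order asked, and still so for the second after the job is handed in, with the robot touching nothing.
It also fails if it takes over 72 s, if anything falls off the work surface, if the arm or the gripper's body presses on something with over 40 N, if the wrist force passes 120 N, or if a joint passes its speed limit or range.

## Robot

A 7-joint arm with a two-finger parallel gripper is mounted at the origin on a cart in front of the work surface, level with it; the furniture and walls round the work are solid. World frame = base frame: x ahead of the robot, y to its left, z up, the work surface at z = 0. Lengths are in m, angles in rad, forces in N, time in s.
With the tool pointing down it reaches from about 0.35 to 0.9 m from the base axis. Payload 8.1 kg.
Tool frame: the origin (TCP) lies between the finger pads; the fingertips stand 22 mm ahead of it and the grasp point (between the pads) lies 3 mm ahead of it; z points along the fingers, x is the direction in which the jaws open and shut, and the axes are right-handed (so a half turn about z gives the same grasp; the last joint's range is limited). The gripper opens to 92 mm and grips with 3 to 60 N. Pads are 19 mm wide; open, the fingers measure 130 mm over their backs; the gripper's body (75 mm by 190 mm) begins 47 mm behind the grasp point.
Start: joints at [1.184, 0.434, 0.025, 1.573, -0.012, 1.134, -0.075], TCP at [0.175, -0.6, 0.249] pointing down, gripper open.
Joint ranges: [-2.62, 2.62], [-0.44, 2.09], [-1.27, 1.32], [0.08, 2.57], [-1.32, 4.46], [0.12, 2], [-2.74, 2.74]. Speed limits (rad/s): [2.22, 2.22, 3.01, 3.01, 3.14, 3.14, 3.14].

## Interface

Orientations are given as a rotation vector (axis times angle).
In Python, from cell import arm, vision, order gives the robot as it stands.
- The arm moves only by the tool apply_moves, never from a script. Its argument "commands" is a list of rows, each a list of 6 numbers: the shift along the tool's x, y, z in cm, then the turn, a rotation vector about the tool's x, y, z in rad. A call has 1 to 5 rows; each row shifts and turns the commanded pose from where the row before left it, along the tool's axes as they then stand; what a row does not reach is not made up. A row lasts 1/10 s, in which the tool goes at most 50 mm and 8.59 degrees, less where a joint would pass 70% of its speed; a pose out of reach is approached as far as the arm can. A call with a gripper value outside its range is refused whole. "claw" is the closure, from -1 (fully open) to 1 (shut), so that 0 is half open, set as the call begins (left out, the last holds). The fingers move at their own pace and stop on an object; "newtons" is the grip in N (left out, the last holds). Time passes only in rows, so rows that do not move let the fingers close. It gives the time, the measured TCP pose, the force and the opening at its end, in the units of the state.
- arm.observe(): the state, without advancing time (a new reading comes with each control period).
- vision.get_image(name): name is "scene" or "top" or "wrist"; returns (picture, depth): 400x640x3 uint8, red, green, blue; 400x640 float32, m along the optical axis (not along the pixel's ray), 0 where there is no reading.
- vision.get_calibration(name): a dict with "K" (3x3 intrinsics, pixels), "D" ([k1, k2, p1, p2, k3] as OpenCV has them; the pictures are not rectified), "R" (3x3) and "t" (3): a world point X has camera coordinates R X + t. Camera axes: x right, y down, z forward; pixel columns grow to the right and rows downward; lengths in m; the calibration is good to about 2 mm. A picture is of the moment at which its call begins: read the wrist's pose just before it. get_calibration takes no time and is no camera call; for the wrist camera it gives the pose at the moment of the call.
- order.sign_off(): hands the job in, once; it reports no verdict.
The state is a dict: "clock": time; "joints": joint angles; "dq": joint speeds; "joint_efforts": joint torques, N m; "position": TCP position; "ee_rot": TCP orientation; "force": force on the tool from outside, world axes, zero at the start; "ft_torque": the same for the moment, N m; "width": opening from 0.0 (shut) to 1.0 (fully open).
Only numpy, scipy, OpenCV 4.12 (cv2) and the standard library are available. Lean on these libraries where they do the work, as an engineer would, in place of code of your own. Each camera call takes 0.05 s, during which the arm holds its last target.

## Working session

There is one attempt and no reset: what is moved stays moved. The work goes in short steps, Python scripts to look and compute and a tool call to move; the robot and the scene stay as the last step left them, time stands still between calls to the robot, and variables do not carry over. Pictures are saved under pics/ and viewed, and the job is handed in when it is done.

Besides the shell and the picture viewer there is one more tool, called after ">>>" by a JSON object that holds its "api" and its "payload", one argument or row to a line. apply_moves: Moves the arm, as the interface text tells. Its arguments: {"type":"object","properties":{"commands":{"type":"array","items":{"type":"array","items":{"type":"number"}}},"claw":{"type":"number"},"newtons":{"type":"number"}},"required":["commands"]}

```bash
ls; mkdir -p pics
python3 - <<'E'
from cell import arm, vision, order
import cv2, numpy as np
print(arm.observe())
for n in ["scene","top","wrist"]:
    im,d=vision.get_image(n); cv2.imwrite(f"pics/{n}0.png",im[...,::-1]); np.savez(f"{n}0.npz",im=im,d=d)
    c=vision.get_calibration(n); print(n,{k:np.round(v,4).tolist() for k,v in c.items()}, (d>0).mean())
E
```

```text
pics
{'clock': 0.0, 'joints': array([ 1.18438887,  0.43524434,  0.02497675,  1.57411162, -0.01161642,
        1.13400754, -0.07511378]), 'dq': array([-0.00121518, -0.00152762, -0.0006805 , -0.00027363,  0.00085928,
        0.00054811,  0.00035953]), 'joint_efforts': array([-1.54746936e-03, -6.67850804e+01,  9.84499678e-01, -3.14460289e+01,
       -6.06539729e-02,  4.28080908e-02,  1.26972491e-04]), 'position': array([ 0.17482057, -0.59954194,  0.24792611]), 'ee_rot': array([-2.51250567e+00,  1.88453782e+00,  2.16177631e-03]), 'force': array([ 0.43575013,  0.86604376, -0.15193105]), 'ft_torque': array([ 0.02333029, -0.03457273, -0.00169072]), 'width': 1.0015666342911305}
scene {'K': [[479.3273, 0.0, 317.9741], [0.0, 479.3273, 203.2288], [0.0, 0.0, 1.0]], 'D': [-0.0785, 0.0, 0.0, 0.0, 0.0], 'R': [[-0.7341, -0.6791, 0.0035], [-0.4248, 0.4552, -0.7825], [0.5298, -0.5759, -0.6226]], 't': [0.4487, 0.3815, 1.1484]} 0.995921875
top {'K': [[386.4146, 0.0, 321.4565], [0.0, 386.4146, 199.2096], [0.0, 0.0, 1.0]], 'D': [-0.0026, 0.0, 0.0, 0.0, 0.0], 'R': [[-0.018, -0.9997, -0.019], [-0.9925, 0.0201, -0.1203], [0.1206, 0.0166, -0.9926]], 't': [0.0713, 0.6177, 1.488]} 0.99573828125
wrist {'K': [[279.1939, 0.0, 325.9153], [0.0, 279.1939, 200.0567], [0.0, 0.0, 1.0]], 'D': [-0.0468, 0.0, 0.0, 0.0, 0.0], 'R': [[0.2804, -0.9599, -0.0015], [-0.9275, -0.2713, 0.2572], [-0.2473, -0.0707, -0.9664]], 't': [-0.6254, -0.0318, 0.3897]} 0.96407421875
```

View pics/scene0.png

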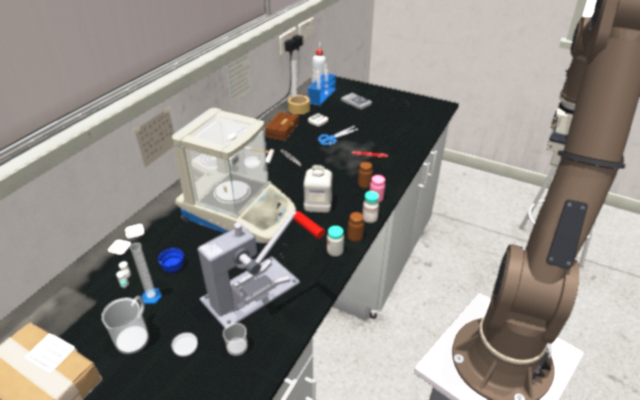

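View pics/top0.png

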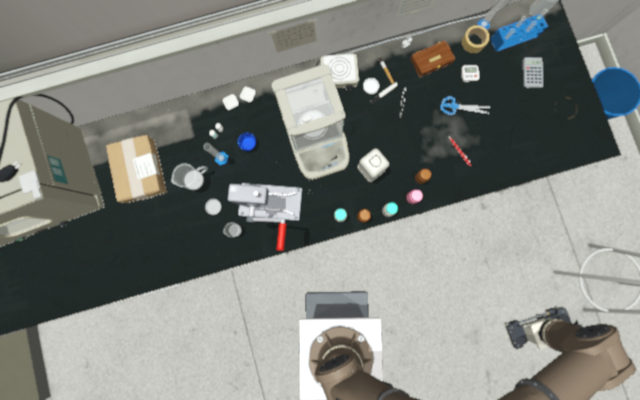

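View pics/wrist0.png

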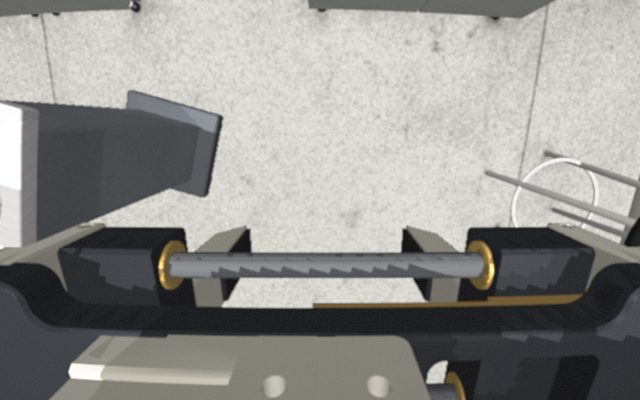

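```bash
cat > h.py <<'E'
from cell import arm, vision, order
import cv2, numpy as np
from scipy.spatial.transform import Rotation as Ro
def cloud(im,d,c):
    h,w=d.shape; v,u=np.mgrid[0:h,0:w]
    p=np.stack([u,v],-1).reshape(-1,1,2).astype(np.float64)
    n=cv2.undistortPoints(p,c["K"],c["D"]).reshape(h,w,2)
    X=np.dstack([n*d[...,None],d])
    return (X-c["t"])@c["R"]
def ray(c,u,v,z):
    n=cv2.undistortPoints(np.array([[[u,v]]],float),c["K"],c["D"]).ravel()
    o=-c["R"].T@c["t"]; r=c["R"].T@np.array([n[0],n[1],1]); return o+r*(z-o[2])/r[2]
def proj(c,X):
    rv=cv2.Rodrigues(c["R"])[0]; return cv2.projectPoints(np.atleast_2d(np.array(X,float)),rv,c["t"],c["K"],c["D"])[0].reshape(-1,2)
E
python3 - <<'E'
from h import *
for n in ["scene","top"]:
    z=np.load(n+"0.npz"); im,d=z["im"],z["d"]; c=vision.get_calibration(n); P=cloud(im,d,c)
    hsv=cv2.cvtColor(im,cv2.COLOR_RGB2HSV)
    m=cv2.inRange(hsv,(75,70,90),(95,255,255))
    k,l,s,ce=cv2.connectedComponentsWithStats(m)
    for i in range(1,k):
        if s[i,4]>25:
            q=P[l==i]; zz=q[:,2]; print(n,s[i],ce[i].round(1),np.percentile(zz,[5,50,90,98]).round(4), q[zz>np.percentile(zz,60)].mean(0).round(4))
    m=cv2.inRange(hsv,(0,200,120),(6,255,255))
    k,l,s,ce=cv2.connectedComponentsWithStats(m)
    for i in range(1,k):
        if s[i,4]>60:
            q=P[l==i]; print("red",n,s[i],ce[i].round(1),q.mean(0).round(4),q.min(0).round(3),q.max(0).round(3))
im=np.load("scene0.npz")["im"]; cv2.imwrite("pics/s_c1.png",cv2.resize(im[150:330,180:420],None,fx=3.3,fy=3.3,interpolation=cv2.INTER_CUBIC)[...,::-1])
im=np.load("top0.npz")["im"]; cv2.imwrite("pics/t_c1.png",cv2.resize(im[140:260,200:440],None,fx=3.3,fy=3.3,interpolation=cv2.INTER_CUBIC)[...,::-1])
E
```

```text
scene [364 190  14  14 144] [370.6 196.5] [-0.0018  0.0902  0.0943  0.0956] [ 0.5708 -0.1997  0.0934]
scene [327 225  17  14 188] [335.1 231.4] [-0.0035  0.0787  0.0829  0.0844] [ 0.5507 -0.0071  0.0821]
red scene [295 211  29  26 314] [308.8 224.3] [0.4841 0.1712 0.2608] [ 0.423 -0.07  -0.004] [0.766 0.208 0.297]
top [386 202  12  13 122] [391.8 207.7] [0.0004 0.0936 0.099  0.102 ] [ 0.5741 -0.2044  0.0978]
top [334 208  13  13 127] [340.3 213.6] [-0.0018  0.0803  0.0854  0.0878] [ 0.5513 -0.0104  0.1128]
red top [277 224   9  26  82] [281.  237.8] [0.4644 0.1898 0.2875] [0.428 0.176 0.006] [0.51  0.24  0.298]
```

View pics/s_c1.png

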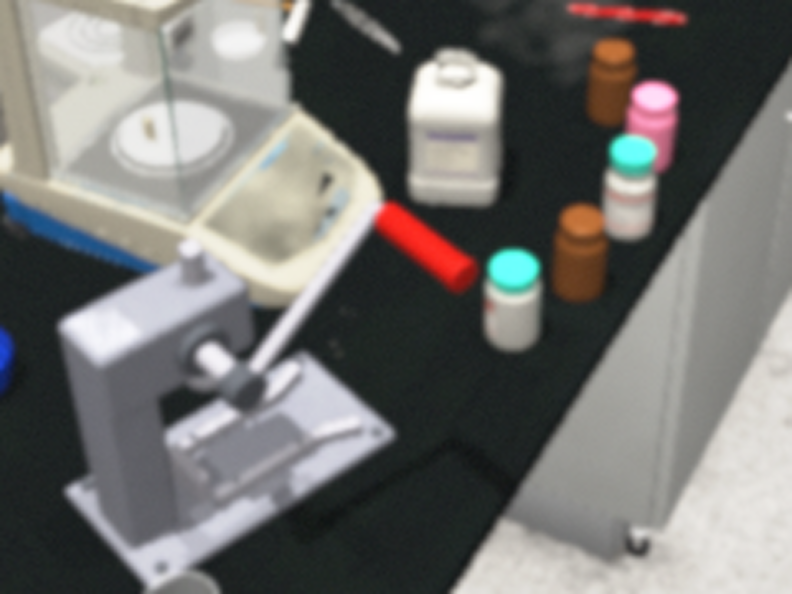

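View pics/t_c1.png

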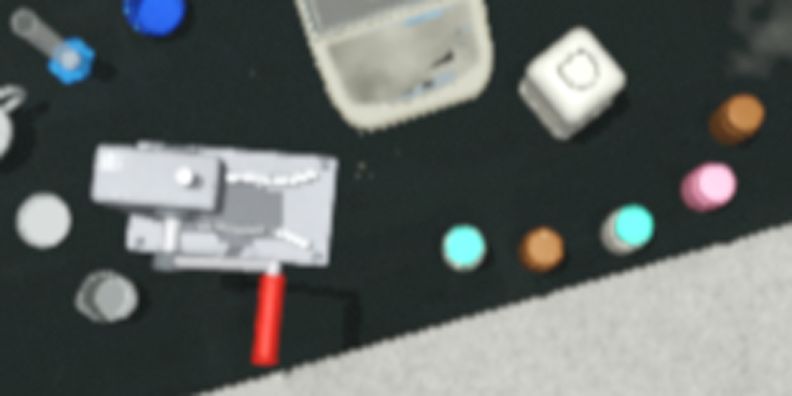

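Run:
```python
from h import *
A=[]
for n in ["scene","top"]:
    z=np.load(n+"0.npz"); im,d=z["im"],z["d"]; c=vision.get_calibration(n); P=cloud(im,d,c)
    box=lambda a,b,e,f,g,h_:(P[...,0]>a)&(P[...,0]<b)&(P[...,1]>e)&(P[...,1]<f)&(P[...,2]>g)&(P[...,2]<h_)
    tab=P[box(.5,.7,-.1,.05,-.05,.03)]; print(n,"table z",np.median(tab[:,2]),tab[:,2].std())
    m=box(.48,.72,.08,.45,.005,.03)
    cv2.imwrite(f"pics/m_{n}.png",m.astype(np.uint8)*255)
    k,l,s,ce=cv2.connectedComponentsWithStats(m.astype(np.uint8))
    i=1+np.argmax(s[1:,4]); q=P[l==i]; print(s[i],q[:,2].mean(),np.percentile(q[:,2],[10,50,90]))
    print(cv2.minAreaRect(q[:,:2].astype(np.float32)*1000))
    m=box(.5,.75,.15,.45,.205,.235); q=P[m]; print("head",len(q),np.percentile(q[:,2],[10,50,90]),cv2.minAreaRect(q[:,:2].astype(np.float32)*1000))
    # small objects height map
    for nm,lo,hi,zr in [("brown",(3,90,50),(16,255,230),.08),("pink",(150,60,120),(178,255,255),.08)]:
        mm=cv2.inRange(cv2.cvtColor(im,cv2.COLOR_RGB2HSV),lo,hi)
        k,l,s,ce=cv2.connectedComponentsWithStats(mm)
        for i in range(1,k):
            q=P[l==i]
            if s[i,4]>50 and abs(q[:,1].mean())<.45: print(nm,ce[i].round(),s[i,4],q[q[:,2]>np.percentile(q[:,2],60)].mean(0).round(3))
```

```text
scene table z -0.0011419570206557584 0.006752891292351132
[ 200  257  100   71 2548] 0.012128804686407538 [0.00700149 0.01028068 0.0220456 ]
((617.3756713867188, 271.2606201171875), (247.28231811523438, 140.40298461914062), 83.69635009765625)
head 1164 [0.2098559  0.21815131 0.22135399] ((588.967041015625, 313.3992614746094), (152.4425048828125, 124.0299072265625), 83.32440948486328)
brown [281. 126.] 677 [ 1.165 -0.381  0.059]
brown [365. 174.] 349 [ 0.69  -0.323  0.078]
brown [355. 226.] 456 [ 0.54  -0.089  0.079]
pink [378. 186.] 225 [ 0.614 -0.292  0.07 ]
top table z 0.0005238642179544713 0.0037897236624763963
[ 254  185   50   36 1137] 0.012512185353098917 [0.00697204 0.01121311 0.02135072]
((614.7938842773438, 232.6352081298828), (188.07537841796875, 133.81419372558594), 84.66510009765625)
head 669 [0.21515575 0.21991764 0.22411131] ((588.717041015625, 315.813720703125), (130.447509765625, 136.16563415527344), 0.266624391078949)
brown [432.  58.] 913 [ 1.189 -0.402  0.063]
brown [423. 176.] 202 [ 0.703 -0.341  0.084]
brown [364. 215.] 160 [ 0.549 -0.103  0.084]
pink [413. 196.] 99 [ 0.61  -0.286  0.105]
```

Run:
```python
from h import *
o=arm.observe(); print(Ro.from_rotvec(o["ee_rot"]).as_matrix().round(3))
print({k: np.round(v,3) for k,v in {"camx":vision.get_calibration("wrist")["R"]@Ro.from_rotvec(o["ee_rot"]).as_matrix()}.items()})
```

```text
[[ 0.28  -0.96  -0.   ]
 [-0.96  -0.28   0.001]
 [-0.001  0.    -1.   ]]
{'camx': array([[ 1.   , -0.   ,  0.   ],
       [ 0.001,  0.966, -0.257],
       [-0.   ,  0.257,  0.966]])}
```

Run:
```python
from h import *
o=arm.observe(); c=vision.get_calibration("wrist"); R=Ro.from_rotvec(o["ee_rot"]).as_matrix()
print("cam in tool", R.T@(-c["R"].T@c["t"]-o["position"]))
for n in["scene","top"]:
    im=np.load(n+"0.npz")["im"]
    r=(slice(215,330),slice(190,310)) if n=="scene" else (slice(175,255),slice(220,310))
    f=5 if n=="scene" else 7
    cv2.imwrite(f"pics/press_{n}.png",cv2.resize(im[r],None,fx=f,fy=f,interpolation=cv2.INTER_CUBIC)[...,::-1])
```

```text
cam in tool [ 0.00113869 -0.06973273 -0.13570641]
```

View pics/press_scene.png

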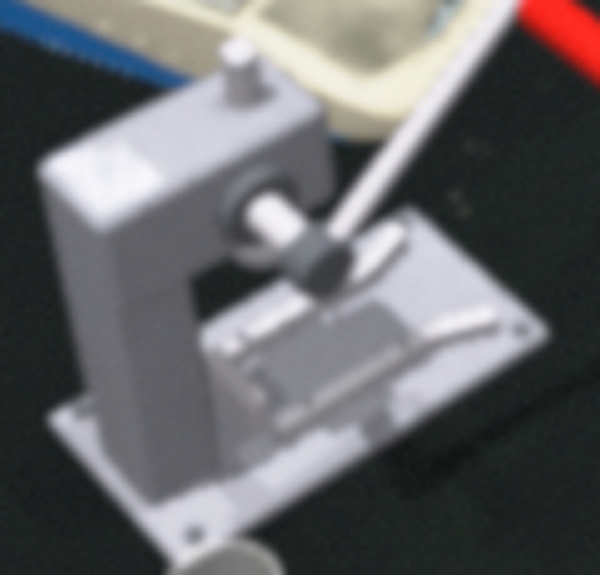

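View pics/press_top.png

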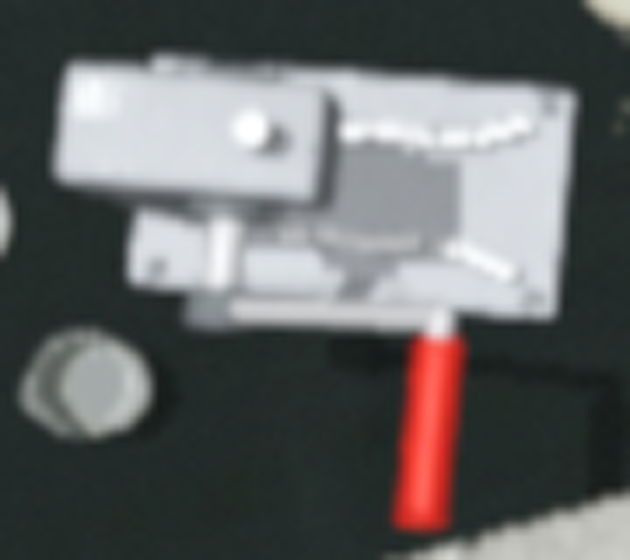

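Run:
```python
from h import *
cs=vision.get_calibration("scene"); ct=vision.get_calibration("top")
def s(x,y): return ray(cs,(x+.5)/5-.5+190,(y+.5)/5-.5+215,.01)[:2]
def t(x,y,z=.01): return ray(ct,(x+.5)/7-.5+220,(y+.5)/7-.5+175,z)[:2]
pts=[(s(548,333),(-135,65)),(s(410,210),(-135,-65)),(s(50,420),(110,-65)),
 (t(575,93),(-135,-65)),(t(556,318),(-135,65)),(t(128,283),(110,65)),(t(322,204,.22),(-30,30)),(t(330,88,.22),(-30,-30)),(t(68,62,.22),(102,-30)),(t(54,181,.22),(102,30))]
W=np.array([p[0] for p in pts]); N=np.array([p[1] for p in pts])/1000.
def fit(W,N):
    a,b=W.mean(0),N.mean(0); U,_,V=np.linalg.svd((N-b).T@(W-a)); R=V.T@np.diag([1,np.linalg.det(V.T@U.T)])@U.T
    return R,a-R@b
for sel in [range(3),range(3,6),range(6),range(6,10),range(3,10),range(10)]:
    sel=list(sel);R,t0=fit(W[sel],N[sel]); print(np.degrees(np.arctan2(R[1,0],R[0,0])).round(2),t0.round(4),((W[sel]-N[sel]@R.T-t0)*1000).round(1).tolist())
```

```text
84.29 [0.6134 0.2851] [[1.2, 0.8], [-0.7, 0.1], [-0.6, -0.8]]
84.23 [0.6189 0.28  ] [[0.2, -0.2], [-0.2, -0.9], [-0.0, 1.1]]
84.42 [0.616  0.2826] [[-1.7, 3.5], [-3.6, 2.5], [-2.9, 1.5], [2.6, -3.0], [2.3, -3.2], [3.3, -1.3]]
83.77 [0.6177 0.2798] [[0.3, -2.0], [-1.1, 0.4], [0.5, 0.9], [0.2, 0.7]]
84.19 [0.6184 0.2799] [[0.8, -0.1], [0.4, -0.8], [0.4, 1.3], [-0.5, -1.9], [-2.0, 0.2], [0.6, 0.5], [0.4, 0.8]]
84.12 [0.6169 0.2814] [[-2.0, 4.2], [-3.8, 3.9], [-4.4, 3.1], [2.4, -1.6], [2.0, -2.5], [1.7, -0.4], [1.0, -3.5], [-0.5, -1.4], [1.9, -1.0], [1.7, -0.8]]
```

```bash
cat >> h.py <<'E'
YAW=np.radians(84.2); NEST=np.array([.616,.2825,.010])
XH=np.array([np.cos(YAW),np.sin(YAW),0]); YH=np.array([-XH[1],XH[0],0]); ZH=np.array([0,0,1.])
def nest2w(p): return NEST+np.array(p)/1000@np.array([XH,YH,ZH])
def w2nest(p): return np.array([XH,YH,ZH])@(np.array(p)-NEST)*1000
def lean(t,yaw=0):
    r=Ro.from_rotvec([0,0,np.radians(yaw)]); x=r.apply(XH); y=r.apply(YH); t=np.radians(t)
    z=np.sin(t)*x-np.cos(t)*ZH; return np.column_stack([-y,np.cross(z,-y),z])
def plan(P1,R1,n,P0=None,R0=None):
    o=arm.observe()
    if P0 is None: P0=o["position"];R0=Ro.from_rotvec(o["ee_rot"]).as_matrix()
    rv=Ro.from_matrix(R0.T@R1).as_rotvec()/n; d=(np.array(P1)-P0)/n; R=R0
    for i in range(n):
        print(np.r_[R.T@d*100,rv].round(3).tolist()); R=R@Ro.from_rotvec(rv).as_matrix()
    print("end tool err if direct:",np.linalg.norm(d)*1000,"mm/row",np.degrees(np.linalg.norm(rv)),"deg/row")
E
python3 - <<'E'
from h import *
J=np.array([.5725,-.202,0]); R=lean(20); C=J+[0,0,.043]; T=C-.011*R[:,2]; print(T,R.round(3).tolist())
plan(T+[0,0,.11],R,12)
E
```

```text
[ 0.5721198  -0.20574296  0.05333662] [[0.995, -0.095, 0.035], [-0.101, -0.935, 0.34], [-0.0, -0.342, -0.94]]
[-2.224, -4.097, 0.709, 0.026, -0.017, -0.098]
[-1.801, -4.274, 0.85, 0.026, -0.017, -0.098]
[-1.36, -4.405, 0.988, 0.026, -0.017, -0.098]
[-0.907, -4.489, 1.122, 0.026, -0.017, -0.098]
[-0.446, -4.525, 1.248, 0.026, -0.017, -0.098]
[0.019, -4.513, 1.367, 0.026, -0.017, -0.098]
[0.482, -4.452, 1.478, 0.026, -0.017, -0.098]
[0.939, -4.343, 1.578, 0.026, -0.017, -0.098]
[1.384, -4.188, 1.667, 0.026, -0.017, -0.098]
[1.813, -3.988, 1.744, 0.026, -0.017, -0.098]
[2.222, -3.745, 1.808, 0.026, -0.017, -0.098]
[2.606, -3.462, 1.859, 0.026, -0.017, -0.098]
end tool err if direct: 47.15410443870493 mm/row 5.873003893585389 deg/row
```

Candidates (top-view pixels): 
- mint (391,208): cap top about 95–97 mm, so this is the open jar.
- mint (340,214): about 83 mm, so it is closed.
- brown (364,215) and (423,176), pink (413,196): look-alikes.

I choose (391,208), and will check it in a wrist close-up.

>>> {"api": "apply_moves", "payload": {
  "commands": [
    [-2.2,-4.1,0.3,0.026,-0.017,-0.098],
    [-1.8,-4.3,0.4,0.026,-0.017,-0.098],
    [-1.4,-4.4,0.5,0.026,-0.017,-0.098],
    [-0.9,-4.5,0.6,0.026,-0.017,-0.098],
    [-0.4,-4.5,0.8,0.026,-0.017,-0.098]
  ],
  "claw": -1
}}

```text
clock: 0.65
position: [0.3409, -0.4359, 0.2365]
ee_rot: [-2.756, 1.153, -0.015]
force: [0.2, -1.4, -0.2]
width: 1.0
```

>>> {"api": "apply_moves", "payload": {
  "commands": [
    [0,-4.5,1.2,0.026,-0.017,-0.098],
    [0.5,-4.4,1.3,0.026,-0.017,-0.098],
    [0.9,-4.3,1.4,0.026,-0.017,-0.098],
    [1.4,-4.2,1.5,0.026,-0.017,-0.098],
    [1.8,-4.0,1.6,0.026,-0.017,-0.098]
  ]
}}

```text
clock: 1.15
position: [0.5049, -0.2739, 0.2096]
ee_rot: [-2.812, 0.419, -0.028]
force: [0.1, -1.1, 0.8]
width: 0.999
```

Run:
```python
from h import *
o=arm.observe();print(o["clock"],o["position"],o["joints"].round(2))
J=np.array([.5725,-.202,0]); R=lean(20); C=J+[0,0,.043]; T=C-.011*R[:,2]
plan(T+[0,0,.11],R,3)
```

```text
1.15 [ 0.50489758 -0.27389956  0.20960523] [ 0.84  0.5  -0.39  1.65 -0.12  1.11  0.25]
[1.528, -2.255, 2.267, 0.016, -0.012, -0.063]
[1.695, -2.116, 2.283, 0.016, -0.012, -0.063]
[1.852, -1.968, 2.293, 0.016, -0.012, -0.063]
end tool err if direct: 35.441553298410746 mm/row 3.7952843418238027 deg/row
```

>>> {"api": "apply_moves", "payload": {
  "commands": [
    [1.6,-2.1,1.5,0.016,-0.012,-0.06],
    [0,0,0,0,0,0],
    [0,0,0,0,0,0]
  ]
}}

```text
clock: 1.45
position: [0.5261, -0.256, 0.2006]
ee_rot: [-2.807, 0.335, -0.025]
force: [0.6, -1.1, 0.2]
width: 0.997
```

Run:
```python
from h import *
o=arm.observe();print(o["clock"],o["position"],o["joints"].round(2))
J=np.array([.5725,-.202,0]); R=lean(20); C=J+[0,0,.043]; T=C-.011*R[:,2]
plan(T+[0,0,.11],R,2)
c=vision.get_calibration("wrist"); im,d=vision.get_image("wrist"); np.savez("w1.npz",im=im,d=d,**c); cv2.imwrite("pics/w1.png",im[...,::-1])
P=cloud(im,d,c); m=cv2.inRange(cv2.cvtColor(im,cv2.COLOR_RGB2HSV),(75,70,90),(95,255,255))
k,l,s,ce=cv2.connectedComponentsWithStats(m)
for i in range(1,k):
  if s[i,4]>60:
    q=P[l==i]; zt=np.percentile(q[:,2],95); tp=q[q[:,2]>zt-.006]; print(s[i],ce[i],zt,cv2.minEnclosingCircle(tp[:,:2].astype(np.float32)*1000),tp.mean(0))
```

```text
1.45 [ 0.52609757 -0.25599549  0.2005876 ] [ 0.81  0.53 -0.41  1.63 -0.11  1.11  0.26]
[1.691, -2.266, 2.662, 0.016, -0.012, -0.066]
[1.869, -2.104, 2.676, 0.016, -0.012, -0.066]
end tool err if direct: 38.829750203345455 mm/row 3.969656957153654 deg/row
[278   0  41  30 981] [299.00407747  12.4872579 ] 0.08318297624950298 ((536.1773071289062, -119.72525787353516), 115.15608215332031) [ 0.55207433 -0.02213432  0.0835729 ]
[ 341  154   45   45 1593] [362.68801004 176.10671689] 0.09562920527207329 ((561.487548828125, -213.9792938232422), 33.18000411987305) [ 0.57143172 -0.20634305  0.0951481 ]
```

View pics/w1.png

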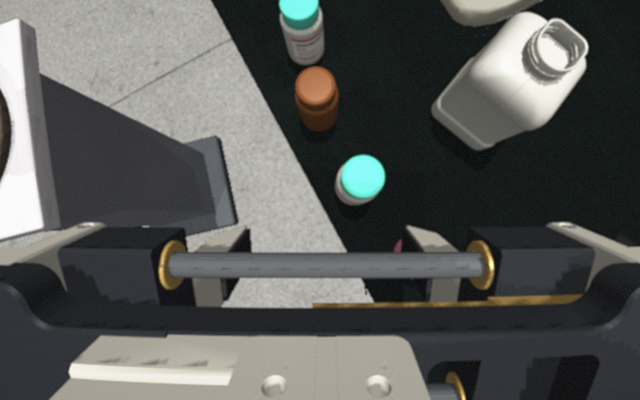

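Run:
```python
from h import *
z=np.load("w1.npz"); c={k:z[k] for k in "KDRt"}; im=z["im"]
hsv=cv2.cvtColor(im,cv2.COLOR_RGB2HSV)
print(hsv[176,336:392].tolist()); print(hsv[150:204,363].tolist())
print(ray(c,363,176,.0955))
b=im[130:220,320:410]; cv2.imwrite("pics/cap.png",cv2.resize(b,None,fx=6,fy=6)[...,::-1])
```

```text
[[38, 13, 79], [30, 14, 131], [24, 15, 169], [21, 19, 178], [70, 27, 168], [81, 106, 194], [84, 140, 233], [86, 134, 248], [87, 128, 250], [88, 124, 251], [90, 115, 251], [90, 110, 252], [90, 111, 252], [90, 111, 252], [90, 114, 252], [90, 114, 251], [90, 115, 251], [90, 110, 252], [90, 111, 252], [90, 110, 252], [90, 111, 252], [90, 115, 251], [90, 113, 252], [90, 116, 251], [90, 113, 251], [90, 111, 252], [90, 113, 252], [90, 115, 251], [89, 115, 252], [89, 114, 252], [89, 115, 252], [89, 113, 252], [89, 112, 252], [89, 114, 252], [89, 115, 252], [89, 115, 252], [90, 117, 251], [89, 115, 252], [89, 116, 251], [89, 115, 252], [89, 115, 252], [89, 117, 252], [89, 117, 252], [89, 117, 252], [89, 120, 251], [88, 124, 251], [87, 129, 252], [86, 137, 247], [83, 147, 194], [83, 137, 106], [83, 105, 39], [135, 27, 19], [90, 12, 21], [90, 46, 28], [100, 32, 24], [84, 51, 25]]
[[90, 25, 31], [100, 55, 28], [90, 55, 23], [83, 133, 50], [84, 145, 123], [83, 145, 211], [86, 131, 251], [87, 126, 252], [89, 121, 252], [89, 114, 252], [90, 116, 251], [89, 115, 252], [89, 112, 252], [89, 111, 252], [89, 111, 252], [89, 112, 252], [89, 113, 252], [89, 113, 252], [90, 117, 251], [90, 118, 251], [90, 113, 252], [90, 116, 251], [90, 111, 252], [90, 113, 251], [90, 111, 252], [90, 114, 252], [90, 115, 251], [89, 114, 252], [90, 115, 251], [90, 113, 252], [89, 112, 252], [89, 116, 252], [88, 121, 252], [88, 122, 252], [88, 124, 251], [88, 123, 251], [87, 123, 252], [88, 125, 251], [88, 121, 252], [87, 126, 251], [88, 122, 251], [88, 122, 252], [87, 125, 251], [87, 130, 248], [86, 135, 241], [86, 138, 236], [84, 144, 227], [83, 142, 191], [82, 98, 145], [72, 28, 119], [30, 17, 119], [23, 17, 119], [30, 13, 96], [38, 17, 61]]
[ 0.57216968 -0.20626335  0.0955    ]
```

View pics/cap.png

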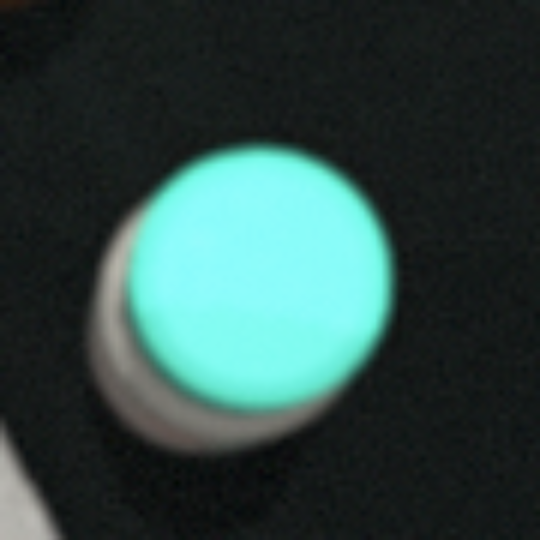

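The close crop shows the mint cap at wrist pixel (363,175), round, with its top at 95.5 mm and the white body below. The choice stands. The jar is at about (0.572, -0.205).

```bash
sed -i 's/NEST=np.array(.*/NEST=np.array([.618,.281,.010])/' h.py; sed -i 's/^YAW=.*/YAW=np.radians(84.2); NEST=np.array([.618,.281,.010])/' h.py
python3 - <<'E'
from h import *
J=np.array([.572,-.205,0]); R=lean(20); C=J+[0,0,.043]; T=C-.011*R[:,2]; print(NEST)
plan(T+[0,0,.10],R,3)
E
```

```text
[0.618 0.281 0.01 ]
[1.145, -1.347, 2.08, 0.011, -0.009, -0.045]
[1.221, -1.27, 2.084, 0.011, -0.009, -0.045]
[1.294, -1.191, 2.087, 0.011, -0.009, -0.045]
end tool err if direct: 27.29277848045427 mm/row 2.6813007804869993 deg/row
```

>>> {"api": "apply_moves", "payload": {
  "commands": [
    [1.1,-1.3,2.1,0.011,-0.009,-0.045],
    [1.2,-1.3,2.1,0.011,-0.009,-0.045],
    [1.3,-1.2,2.1,0.011,-0.009,-0.045],
    [0,0,0,0,0,0],
    [0,0,0,0,0,0]
  ]
}}

```text
clock: 2.0
position: [0.5709, -0.2089, 0.1532]
ee_rot: [-2.79, 0.14, -0.023]
force: [-0.1, -0.3, 0.5]
width: 1.003
```

Run:
```python
from h import *
J=np.array([.572,-.205,0]); R=lean(20); C=J+[0,0,.043]; T=C-.011*R[:,2]
o=arm.observe(); print(o["position"],T, o["joints"].round(2))
plan(T,R,4)
```

```text
[ 0.57087202 -0.20892633  0.15320088] [ 0.5716198  -0.20874296  0.05333662] [ 0.74  0.62 -0.45  1.61 -0.09  1.05  0.3 ]
[0.02, 0.845, 2.349, 0.0, 0.0, 0.0]
[0.02, 0.846, 2.349, 0.0, 0.0, 0.0]
[0.019, 0.847, 2.349, 0.0, 0.0, 0.0]
[0.019, 0.847, 2.348, 0.0, 0.0, 0.0]
end tool err if direct: 24.96680696908163 mm/row 0.022760210780673133 deg/row
```

>>> {"api": "apply_moves", "payload": {
  "commands": [
    [0,0.85,2.35,0,0,0],
    [0,0.85,2.35,0,0,0],
    [0,0.85,2.35,0,0,0],
    [0,0.85,2.35,0,0,0],
    [0,0,0,0,0,0]
  ]
}}

```text
clock: 2.5
position: [0.5689, -0.2093, 0.0512]
ee_rot: [-2.79, 0.143, -0.019]
force: [-0.2, -0.3, -0.7]
width: 0.998
```

>>> {"api": "apply_moves", "payload": {
  "commands": [
    [0,0,0,0,0,0],
    [0,0,0,0,0,0],
    [0,0,0,0,0,0],
    [0,0,0,0,0,0],
    [0,0,0,0,0,0]
  ],
  "claw": 1,
  "newtons": 15
}}

```text
clock: 3.0
position: [0.5719, -0.2077, 0.054]
ee_rot: [-2.79, 0.137, -0.025]
force: [-0.9, -0.0, -0.4]
width: 0.616
```

Run:
```python
from h import *
o=arm.observe(); print(o)
im,d=vision.get_image("wrist"); cv2.imwrite("pics/w2.png",im[...,::-1])
im,d=vision.get_image("scene"); cv2.imwrite("pics/s2.png",cv2.resize(im[100:300,250:500],None,fx=3,fy=3)[...,::-1])
```

```text
{'clock': 3.0, 'joints': array([ 0.72298812,  0.7445912 , -0.43146068,  1.67964945, -0.06149146,
        0.86565502,  0.32594437]), 'dq': array([-3.70318898e-04,  3.94569423e-03, -5.29194771e-05,  3.67952639e-03,
       -3.42012386e-04, -7.54382585e-05,  2.64045785e-04]), 'joint_efforts': array([ 6.84763421e-02, -7.67612672e+01, -1.00506163e+01, -2.25200969e+01,
       -1.58892576e+00,  7.42733404e-01, -1.42718351e-02]), 'position': array([ 0.57189585, -0.20769376,  0.05397064]), 'ee_rot': array([-2.79019617,  0.13730738, -0.02542744]), 'force': array([-0.93179019, -0.04130528, -0.38602339]), 'ft_torque': array([-0.42180441, -0.03494905,  0.03967612]), 'width': 0.6158151202287875}
```

View pics/w2.png

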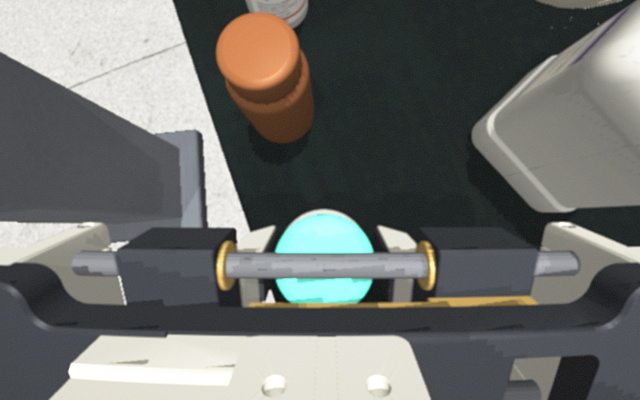

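View pics/s2.png

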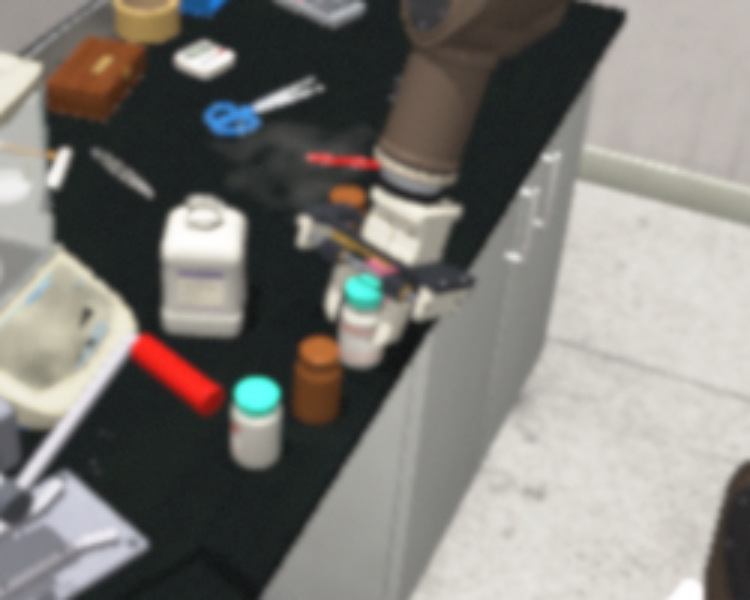

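The cap fills the space between the fingers (wrist pixel 325,255). The fingers are still closing.

>>> {"api": "apply_moves", "payload": {
  "commands": [
    [0,0,0,0,0,0],
    [0,0,0,0,0,0],
    [0,0,0,0,0,0],
    [0,0,0,0,0,0],
    [0,0,0,0,0,0]
  ]
}}

```text
clock: 3.6
position: [0.5716, -0.2075, 0.0535]
ee_rot: [-2.79, 0.137, -0.024]
force: [-2.3, 0.0, 5.0]
width: 0.489
```

>>> {"api": "apply_moves", "payload": {
  "commands": [
    [0,-0.7,-1.9,0,0,0],
    [0,-1.0,-2.8,0,0,0],
    [0,-1.2,-3.3,0,0,0],
    [0,-0.9,-2.4,0,0,0],
    [0,0,0,0,0,0]
  ]
}}

```text
clock: 4.1
position: [0.5738, -0.2077, 0.1676]
ee_rot: [-2.792, 0.136, -0.033]
force: [0.9, -0.1, -1.7]
width: 0.491
```

Run:
```python
from h import *
R=lean(20); T=nest2w([-100,0,0])+[0,-.0025,.0535]; print(T)
o=arm.observe(); print(o["position"],o["width"],o["force"])
plan(T+[0,0,.10],R,10)
```

```text
[0.60789437 0.17901193 0.0635    ]
[ 0.57381345 -0.20773594  0.16761768] 0.491179474223118 [ 0.8523312  -0.11955107 -1.6586987 ]
[-0.041, -3.637, 1.358, 0.0, -0.0, 0.0]
[-0.042, -3.637, 1.359, 0.0, -0.0, 0.0]
[-0.043, -3.636, 1.36, 0.0, -0.0, 0.0]
[-0.044, -3.636, 1.361, 0.0, -0.0, 0.0]
[-0.046, -3.636, 1.362, 0.0, -0.0, 0.0]
[-0.047, -3.636, 1.362, 0.0, -0.0, 0.0]
[-0.048, -3.635, 1.363, 0.0, -0.0, 0.0]
[-0.049, -3.635, 1.364, 0.0, -0.0, 0.0]
[-0.05, -3.635, 1.365, 0.0, -0.0, 0.0]
[-0.051, -3.634, 1.366, 0.0, -0.0, 0.0]
end tool err if direct: 38.82684359514962 mm/row 0.04044446418240714 deg/row
```

>>> {"api": "apply_moves", "payload": {
  "commands": [
    [0,-2.0,0.7,0,0,0],
    [0,-3.6,1.3,0,0,0],
    [0,-3.6,1.3,0,0,0],
    [0,-3.6,1.3,0,0,0],
    [0,-3.6,1.3,0,0,0]
  ]
}}

```text
clock: 4.6
position: [0.5878, -0.0315, 0.1631]
ee_rot: [-2.789, 0.137, -0.021]
force: [1.5, -0.1, -0.7]
width: 0.494
```

>>> {"api": "apply_moves", "payload": {
  "commands": [
    [0,-3.6,1.35,0,0,0],
    [0,-3.6,1.35,0,0,0],
    [-0.2,-3.6,1.35,0,0,0],
    [-0.2,-3.0,1.1,0,0,0],
    [0,-1.5,0.5,0,0,0]
  ]
}}

```text
clock: 5.1
position: [0.5988, 0.1334, 0.1627]
ee_rot: [-2.788, 0.131, -0.019]
force: [-0.2, -0.3, -0.8]
width: 0.488
```

Run:
```python
from h import *
R=lean(20); T=nest2w([-100,0,0])+[0,-.0025,.0535]
o=arm.observe(); print(o["position"],o["width"],o["joints"].round(2))
c=vision.get_calibration("wrist"); im,d=vision.get_image("wrist"); np.savez("w3.npz",im=im,d=d,**c); cv2.imwrite("pics/w3.png",im[...,::-1])
for p in [(-135,65,0),(-135,-65,0),(-80,26.5,14),(-80,-26.5,14),(-30,30,210),(-30,-30,210),(-114,39,14),(-114,-39,14)]: print(p,proj(c,nest2w(p)).round(0).tolist())
plan(T+[0,0,.06],R,4)
```

```text
[0.59875811 0.13342665 0.16272127] 0.4882116465278496 [ 0.23  0.54 -0.5   1.76 -0.12  0.81 -0.21]
(-135, 65, 0) [[269.0, 228.0]]
(-135, -65, 0) [[389.0, 229.0]]
(-80, 26.5, 14) [[305.0, 176.0]]
(-80, -26.5, 14) [[355.0, 177.0]]
(-30, 30, 210) [[257.0, -42.0]]
(-30, -30, 210) [[414.0, -41.0]]
(-114, 39, 14) [[292.0, 208.0]]
(-114, -39, 14) [[367.0, 209.0]]
[0.12, -0.707, 1.318, -0.001, 0.001, 0.002]
[0.117, -0.708, 1.318, -0.001, 0.001, 0.002]
[0.114, -0.709, 1.318, -0.001, 0.001, 0.002]
[0.111, -0.71, 1.317, -0.001, 0.001, 0.002]
end tool err if direct: 15.006210303248567 mm/row 0.13481883314438067 deg/row
```

View pics/w3.png

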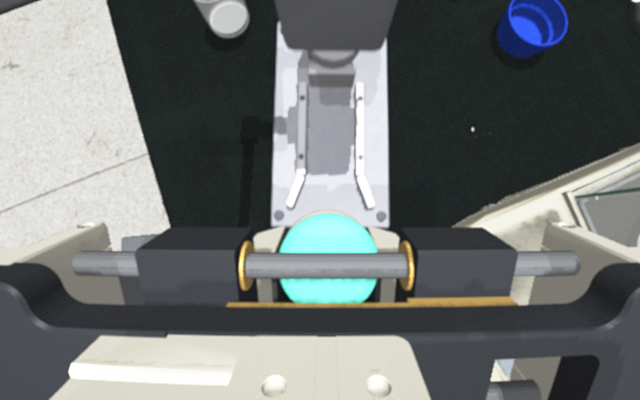

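Run:
```python
from h import *
z=np.load("w3.npz"); c={k:z[k] for k in "KDRt"}; im=z["im"]
b=im[70:235,260:405].copy(); b=cv2.resize(b,None,fx=4,fy=4,interpolation=cv2.INTER_CUBIC)
for p in [(-135,65,0),(-135,-65,0),(-80,26.5,14),(-80,-26.5,14),(-114,39,14),(-114,-39,14),(0,26.5,14),(0,-26.5,14),(-30,65,0),(-30,-65,0)]:
    u,v=proj(c,nest2w(p))[0]; cv2.circle(b,(int((u-260+.5)*4),int((v-70+.5)*4)),3,(255,0,0),1)
cv2.imwrite("pics/w3c.png",b[...,::-1])
```

```text
(no output)
```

View pics/w3c.png

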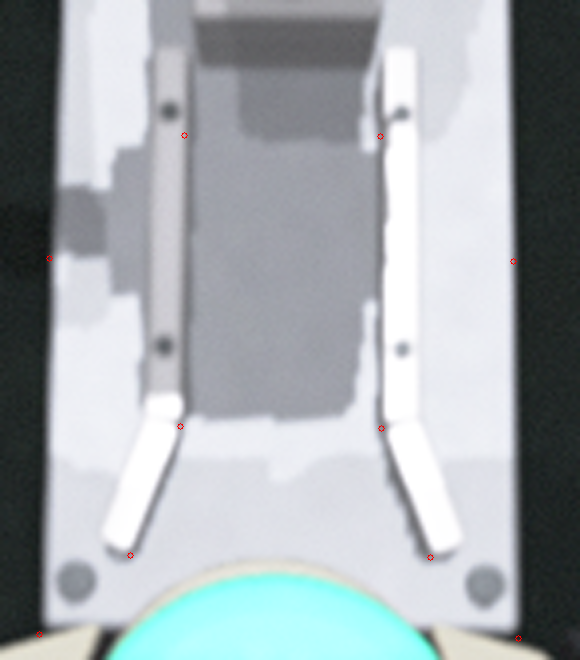

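```bash
sed -i 's/NEST=np.array(\[.618,.281,.010\])/NEST=np.array([.6194,.283,.010])/' h.py
python3 - <<'E'
from h import *
R=lean(20); T=nest2w([-98,0,0])+[0,-.0025,.0535]; print(NEST,T)
plan(T+[0,0,.02],R,5)
E
```

```text
[0.6194 0.283  0.01  ] [0.60949648 0.18300169 0.0635    ]
[0.122, -0.368, 1.834, -0.0, 0.001, 0.002]
[0.119, -0.369, 1.834, -0.0, 0.001, 0.002]
[0.117, -0.37, 1.834, -0.0, 0.001, 0.002]
[0.115, -0.371, 1.834, -0.0, 0.001, 0.002]
[0.112, -0.372, 1.834, -0.0, 0.001, 0.002]
end tool err if direct: 18.74448939157008 mm/row 0.10785506651550451 deg/row
```

>>> {"api": "apply_moves", "payload": {
  "commands": [
    [0.12,-0.37,1.83,0,0.001,0.002],
    [0.12,-0.37,1.83,0,0.001,0.002],
    [0.12,-0.37,1.83,0,0.001,0.002],
    [0.11,-0.37,1.83,0,0.001,0.002],
    [0.11,-0.37,1.83,0,0.001,0.002]
  ]
}}

```text
clock: 5.65
position: [0.6114, 0.1754, 0.0824]
ee_rot: [-2.79, 0.155, -0.027]
force: [-0.5, -0.8, -0.5]
width: 0.493
```

>>> {"api": "apply_moves", "payload": {
  "commands": [
    [0,0,0,0,0,0],
    [0,0,0,0,0,0]
  ]
}}

```text
clock: 5.85
position: [0.6113, 0.1756, 0.0836]
ee_rot: [-2.79, 0.154, -0.027]
force: [-0.1, 0.6, -0.3]
width: 0.492
```

Run:
```python
from h import *
R=lean(20); T=nest2w([-98,0,0])+[0,-.0025,.0535]
o=arm.observe(); print(o["position"],o["width"],o["force"])
c=vision.get_calibration("wrist"); im,d=vision.get_image("wrist"); cv2.imwrite("pics/w4.png",im[...,::-1])
im,d=vision.get_image("scene"); cv2.imwrite("pics/s4.png",cv2.resize(im[150:330,180:400],None,fx=3.5,fy=3.3)[...,::-1])
plan(T+[0,0,.002],R,2)
```

```text
[0.61128321 0.17561137 0.08358389] 0.49154849820117297 [-0.07014653  0.58308204 -0.29633412]
[-0.173, -0.01, 1.024, 0.0, -0.003, -0.004]
[-0.17, -0.01, 1.024, 0.0, -0.003, -0.004]
end tool err if direct: 10.385483224476904 mm/row 0.2780442024996151 deg/row
```

View pics/w4.png

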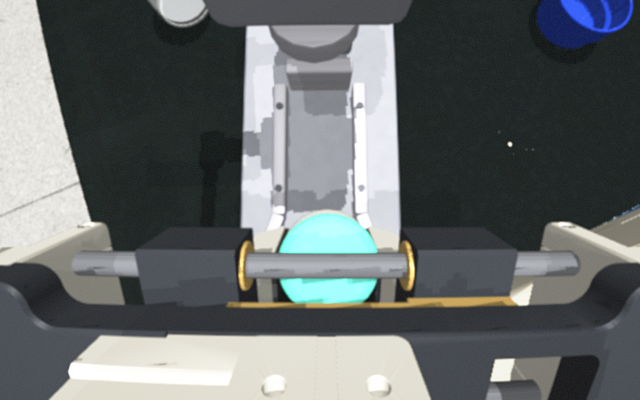

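View pics/s4.png

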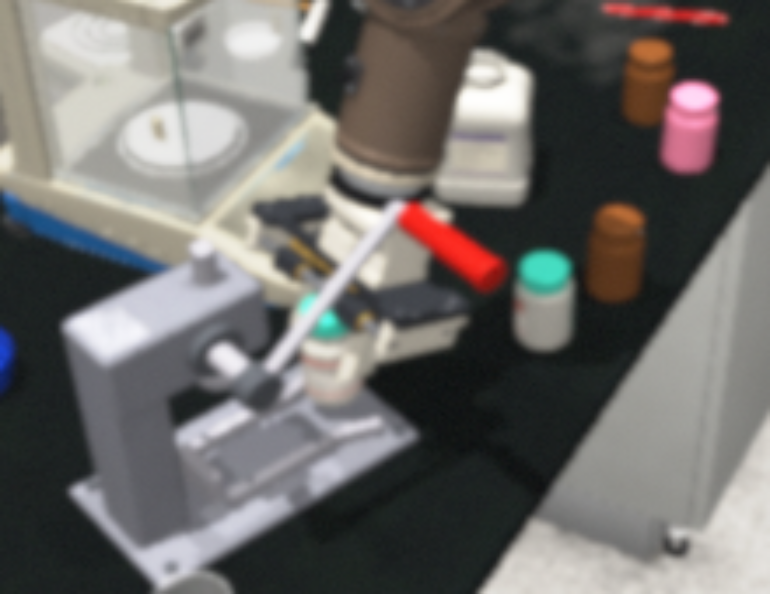

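>>> {"api": "apply_moves", "payload": {
  "commands": [
    [-0.17,0,1.0,0,-0.003,-0.004],
    [-0.17,0,0.8,0,-0.003,-0.004],
    [0,0,0,0,0,0],
    [0,0,0,0,0,0]
  ]
}}

```text
clock: 6.35
position: [0.6086, 0.1831, 0.067]
ee_rot: [-2.79, 0.14, -0.021]
force: [0.2, 0.2, -1.4]
width: 0.492
```

>>> {"api": "apply_moves", "payload": {
  "commands": [
    [0,0.06,0.15,0,0,0],
    [0,0.06,0.15,0,0,0],
    [0,0.03,0.1,0,0,0],
    [0,0,0,0,0,0]
  ]
}}

```text
clock: 6.75
position: [0.6091, 0.183, 0.0635]
ee_rot: [-2.789, 0.14, -0.023]
force: [-1.4, -1.4, 3.7]
width: 0.492
```

>>> {"api": "apply_moves", "payload": {
  "commands": [
    [0,0,0,0,0,0],
    [0,0,0,0,0,0],
    [0,0,0,0,0,0],
    [0,0,0,0,0,0]
  ],
  "claw": -0.6
}}

```text
clock: 7.15
position: [0.6089, 0.183, 0.063]
ee_rot: [-2.79, 0.14, -0.022]
force: [-0.0, 0.3, -0.4]
width: 0.778
```

Run:
```python
from h import *
o=arm.observe(); print(o["position"],o["width"],o["force"], o["joints"].round(2), w2nest(o["position"]))
c=vision.get_calibration("wrist"); im,d=vision.get_image("wrist"); cv2.imwrite("pics/w5.png",im[...,::-1])
print(-c["R"].T@c["t"])
im,d=vision.get_image("scene"); cv2.imwrite("pics/s5.png",cv2.resize(im[150:330,180:400],None,fx=3.5,fy=3.3)[...,::-1])
```

```text
[0.60893958 0.18298949 0.06296732] 0.777675521590873 [-0.02574208  0.34740322 -0.35740384] [ 0.12  0.68 -0.46  1.8  -0.08  0.6  -0.27] [-100.55562095    0.30018098   52.96731894]
[0.61228145 0.20016794 0.21394121]
```

View pics/s5.png

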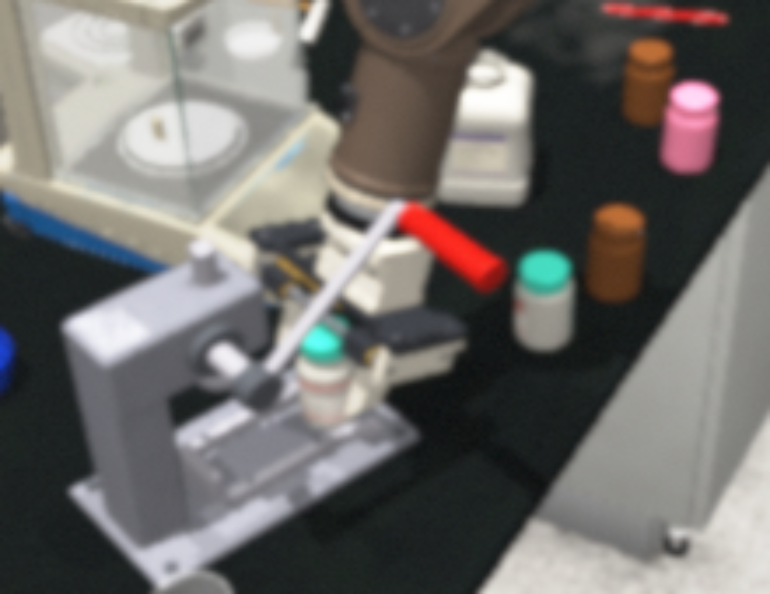

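View pics/w5.png

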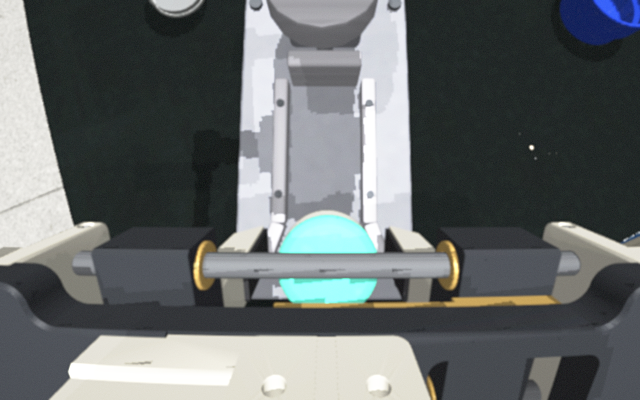

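The jar stands upright in the flare (scene pixel 272,264), centred, with its cap still up. Next I back off and then push it in with narrowed fingers.

>>> {"api": "apply_moves", "payload": {
  "commands": [
    [0,0,-2.5,0,0,0],
    [0,0,-3.5,0,0,0],
    [0,0,-3.5,0,0,0],
    [0,0,0,0,0,0]
  ]
}}

```text
clock: 7.65
position: [0.6086, 0.1494, 0.1567]
ee_rot: [-2.789, 0.142, -0.033]
force: [0.9, 0.2, 0.5]
width: 0.798
```

Run:
```python
from h import *
o=arm.observe(); print(o["clock"],w2nest(o["position"]))
plan(nest2w([-172,0,105]),lean(35),3)
print(); plan(nest2w([-165,0,45]),lean(35),2,nest2w([-172,0,105]),lean(35))
```

```text
7.65 [-133.96724929   -2.76565221  146.69536492]
[-0.098, 1.667, 0.871, 0.087, -0.002, 0.0]
[-0.096, 1.737, 0.723, 0.087, -0.002, 0.0]
[-0.094, 1.793, 0.569, 0.087, -0.002, 0.0]
end tool err if direct: 18.834490861193185 mm/row 4.9916991327634666 deg/row

[-0.0, 1.434, 2.658, 0.0, 0.0, 0.0]
[-0.0, 1.434, 2.658, 0.0, 0.0, 0.0]
end tool err if direct: 30.203476621077908 mm/row 0.0 deg/row
```

>>> {"api": "apply_moves", "payload": {
  "commands": [
    [-0.1,1.7,0.9,0.087,-0.002,0],
    [-0.1,1.7,0.7,0.087,-0.002,0],
    [-0.1,1.8,0.6,0.087,-0.002,0],
    [0,0,0,0,0,0],
    [0,0,0,0,0,0]
  ],
  "claw": 0.57
}}

```text
clock: 8.15
position: [0.5986, 0.112, 0.109]
ee_rot: [-2.529, 0.13, -0.028]
force: [0.1, -0.7, 1.6]
width: 0.412
```

Run:
```python
from h import *
o=arm.observe(); print(o["clock"],w2nest(o["position"]),o["joints"].round(2),o["width"], Ro.from_rotvec(o["ee_rot"]).as_matrix()[:,2])
plan(nest2w([-165,0,47]),lean(35),3)
c=vision.get_calibration("wrist"); im,d=vision.get_image("wrist"); cv2.imwrite("pics/w6.png",im[...,::-1])
```

```text
8.15 [-172.2544183     3.40800325   99.02888189] [ 0.52  0.72 -0.68  1.82 -0.29  0.68  0.1 ] 0.41166985553553503 [ 0.04936244  0.57065993 -0.81970153]
[0.131, 0.795, 1.559, 0.0, 0.003, -0.002]
[0.125, 0.795, 1.559, 0.0, 0.003, -0.002]
[0.119, 0.796, 1.559, 0.0, 0.003, -0.002]
end tool err if direct: 17.54754057497899 mm/row 0.1859221278495235 deg/row
```

View pics/w6.png

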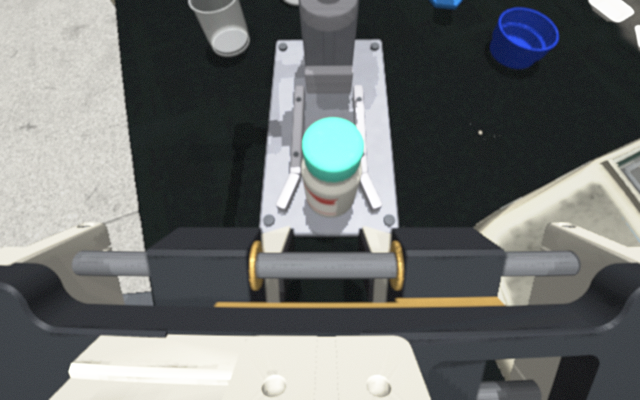

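The jar stands upright between the flared rails (about 330,190).

>>> {"api": "apply_moves", "payload": {
  "commands": [
    [0.13,0.8,1.6,0,0.003,-0.002],
    [0.12,0.8,1.6,0,0.003,-0.002],
    [0.12,0.8,1.5,0,0.003,-0.002],
    [0,0,0,0,0,0],
    [0,0,0,0,0,0]
  ]
}}

```text
clock: 8.7
position: [0.6032, 0.1219, 0.0591]
ee_rot: [-2.529, 0.118, -0.044]
force: [-0.5, 0.8, -0.2]
width: 0.216
```

Run:
```python
from h import *
o=arm.observe(); print(o["clock"],w2nest(o["position"]),o["width"],o["force"])
plan(nest2w([-42,0,46]),lean(35),10)
im,d=vision.get_image("scene"); cv2.imwrite("pics/s7.png",cv2.resize(im[150:330,180:400],None,fx=3.5,fy=3.3)[...,::-1])
```

```text
8.7 [-1.61915052e+02 -1.52671491e-01  4.91390015e+01] 0.21576442627677597 [-0.49418355  0.7855821  -0.22540274]
[0.006, -0.965, 0.713, 0.0, -0.0, 0.001]
[0.005, -0.965, 0.713, 0.0, -0.0, 0.001]
[0.004, -0.965, 0.713, 0.0, -0.0, 0.001]
[0.004, -0.965, 0.713, 0.0, -0.0, 0.001]
[0.003, -0.965, 0.713, 0.0, -0.0, 0.001]
[0.002, -0.965, 0.713, 0.0, -0.0, 0.001]
[0.001, -0.965, 0.713, 0.0, -0.0, 0.001]
[0.001, -0.964, 0.713, 0.0, -0.0, 0.001]
[-0.0, -0.964, 0.713, 0.0, -0.0, 0.001]
[-0.001, -0.964, 0.713, 0.0, -0.0, 0.001]
end tool err if direct: 11.995622665209812 mm/row 0.04573404068438921 deg/row
```

View pics/s7.png

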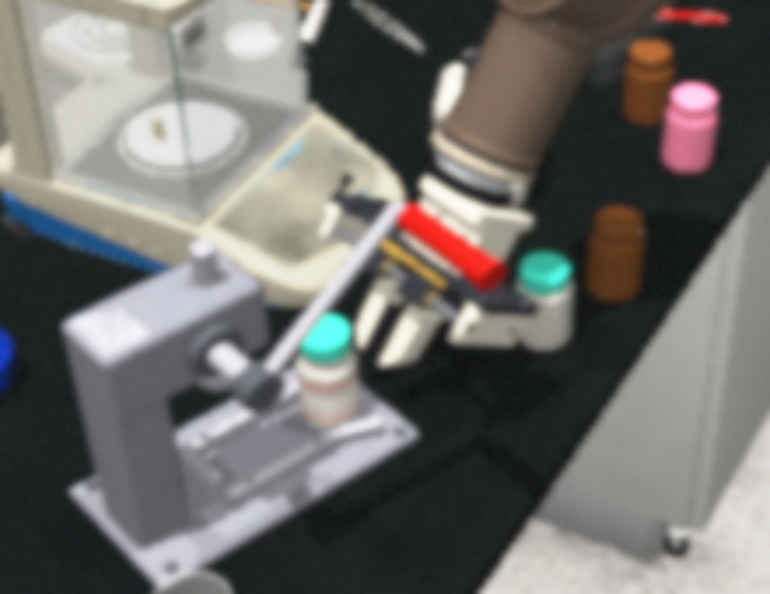

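>>> {"api": "apply_moves", "payload": {
  "commands": [
    [0,-0.45,0.5,0,0,0],
    [0,-0.45,0.45,0,0,0],
    [0,-0.49,0.35,0,0,0],
    [0,-0.49,0.35,0,0,0],
    [0,-0.49,0.35,0,0,0]
  ]
}}

```text
clock: 9.25
position: [0.6063, 0.1514, 0.0553]
ee_rot: [-2.529, 0.122, -0.044]
force: [0.2, -1.2, 0.4]
width: 0.217
```

>>> {"api": "apply_moves", "payload": {
  "commands": [
    [0,-0.49,0.345,0,0,0],
    [0,-0.49,0.345,0,0,0],
    [0,-0.49,0.345,0,0,0],
    [0,-0.49,0.345,0,0,0],
    [0,-0.49,0.345,0,0,0]
  ]
}}

```text
clock: 9.75
position: [0.6092, 0.1811, 0.0551]
ee_rot: [-2.529, 0.122, -0.044]
force: [-0.1, -1.0, 1.7]
width: 0.209
```

Run:
```python
from h import *
o=arm.observe(); print(o["clock"],w2nest(o["position"]),o["width"],o["force"])
c=vision.get_calibration("wrist"); im,d=vision.get_image("wrist"); cv2.imwrite("pics/w8.png",im[...,::-1])
plan(nest2w([-42,0,46]),lean(35),10)
```

```text
9.75 [-102.42730519   -0.12747727   45.11395998] 0.20852848663882545 [-0.1478918  -0.98207096  1.65088525]
[0.006, -0.487, 0.334, 0.0, -0.0, 0.001]
[0.005, -0.487, 0.334, 0.0, -0.0, 0.001]
[0.005, -0.487, 0.334, 0.0, -0.0, 0.001]
[0.005, -0.487, 0.334, 0.0, -0.0, 0.001]
[0.005, -0.487, 0.334, 0.0, -0.0, 0.001]
[0.004, -0.487, 0.334, 0.0, -0.0, 0.001]
[0.004, -0.487, 0.334, 0.0, -0.0, 0.001]
[0.004, -0.487, 0.334, 0.0, -0.0, 0.001]
[0.003, -0.487, 0.334, 0.0, -0.0, 0.001]
[0.003, -0.487, 0.334, 0.0, -0.0, 0.001]
end tool err if direct: 5.907076354323311 mm/row 0.03642142800925628 deg/row
```

View pics/w8.png

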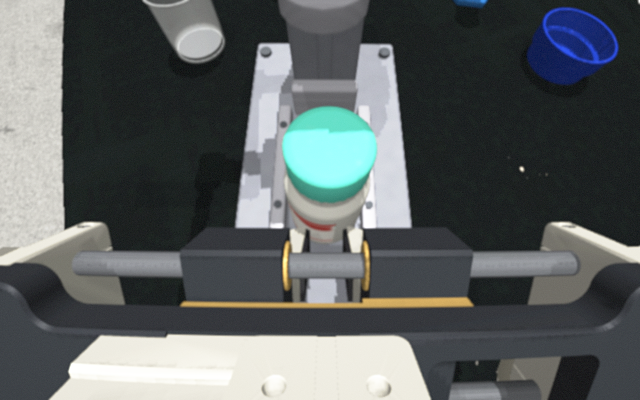

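The jar is upright between the rails and moving ahead of the fingers.

>>> {"api": "apply_moves", "payload": {
  "commands": [
    [0,-0.48,0.33,0,0,0],
    [0,-0.48,0.33,0,0,0],
    [0,-0.48,0.33,0,0,0],
    [0,-0.48,0.33,0,0,0],
    [0,-0.48,0.33,0,0,0]
  ]
}}

```text
clock: 10.3
position: [0.6119, 0.2102, 0.0553]
ee_rot: [-2.529, 0.122, -0.044]
force: [-0.0, -1.1, -0.2]
width: 0.216
```

>>> {"api": "apply_moves", "payload": {
  "commands": [
    [0,-0.48,0.33,0,0,0],
    [0,-0.48,0.33,0,0,0],
    [0,-0.4,0.28,0,0,0],
    [0,-0.25,0.17,0,0,0],
    [0,-0.16,0.11,0,0,0]
  ]
}}

```text
clock: 10.8
position: [0.6139, 0.2314, 0.0555]
ee_rot: [-2.529, 0.121, -0.044]
force: [-0.7, -0.3, -0.3]
width: 0.213
```

Run:
```python
from h import *
o=arm.observe(); print(o["clock"],w2nest(o["position"]),o["width"],o["force"])
c=vision.get_calibration("wrist"); im,d=vision.get_image("wrist"); cv2.imwrite("pics/w9.png",im[...,::-1])
im,d=vision.get_image("scene"); cv2.imwrite("pics/s9.png",cv2.resize(im[150:330,180:400],None,fx=3.5,fy=3.3)[...,::-1])
```

```text
10.8 [-51.88116023   0.23660101  45.46464311] 0.2127998048164909 [-0.68549206 -0.33899422 -0.28111822]
```

View pics/w9.png

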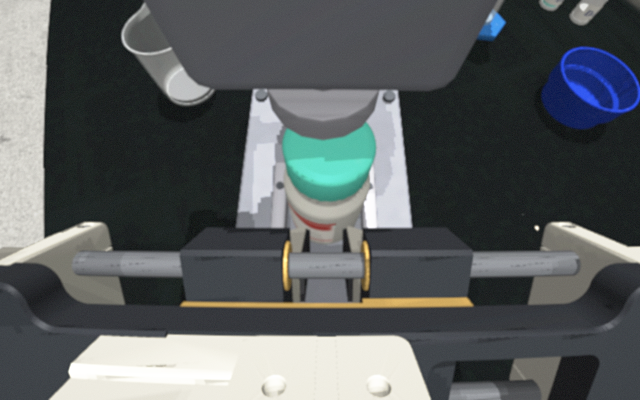

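View pics/s9.png

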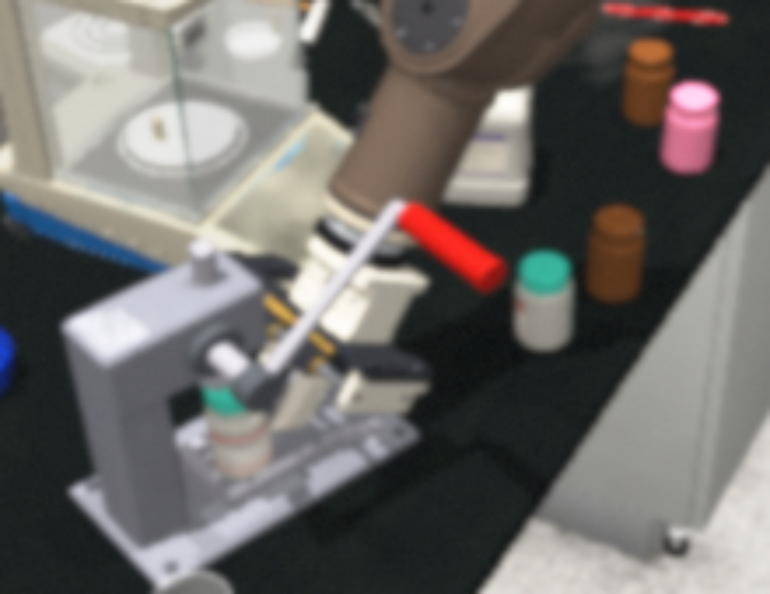

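>>> {"api": "apply_moves", "payload": {
  "commands": [
    [0,-0.2,0.14,0,0,0],
    [0,-0.2,0.14,0,0,0],
    [0,-0.16,0.11,0,0,0],
    [0,-0.16,0.11,0,0,0],
    [0,0,0,0,0,0]
  ]
}}

```text
clock: 11.4
position: [0.6148, 0.2402, 0.0556]
ee_rot: [-2.529, 0.121, -0.044]
force: [-0.4, -1.2, -0.1]
width: 0.215
```

>>> {"api": "apply_moves", "payload": {
  "commands": [
    [0,-0.12,0.08,0,0,0],
    [0,-0.12,0.08,0,0,0],
    [0,0,0,0,0,0]
  ]
}}

```text
clock: 11.7
position: [0.6152, 0.2426, 0.0555]
ee_rot: [-2.53, 0.122, -0.044]
force: [0.3, -1.7, 0.5]
width: 0.215
```

>>> {"api": "apply_moves", "payload": {
  "commands": [
    [0,-0.1,0.07,0,0,0],
    [0,-0.1,0.07,0,0,0],
    [0,0,0,0,0,0]
  ]
}}

```text
clock: 12.0
position: [0.6156, 0.2434, 0.0551]
ee_rot: [-2.531, 0.124, -0.044]
force: [-2.5, -7.2, 3.1]
width: 0.215
```

>>> {"api": "apply_moves", "payload": {
  "commands": [
    [0,-0.1,0.07,0,0,0],
    [0,-0.1,0.07,0,0,0],
    [0,0,0,0,0,0]
  ]
}}

```text
clock: 12.3
position: [0.616, 0.2439, 0.0548]
ee_rot: [-2.533, 0.125, -0.044]
force: [-4.6, -16.6, 8.7]
width: 0.213
```

Contact with the back stop: the push force rose to 17 N and the travel stalled. I'll back off straight and check.

>>> {"api": "apply_moves", "payload": {
  "commands": [
    [0,0.25,-0.17,0,0,0],
    [0,0.4,-0.3,0,0,0],
    [0,0.8,-0.56,0,0,0],
    [0,1.6,-1.1,0,0,0],
    [0,1.6,-1.1,0,0,0]
  ]
}}

```text
clock: 12.8
position: [0.6098, 0.1908, 0.0555]
ee_rot: [-2.529, 0.121, -0.044]
force: [-1.0, -0.5, -0.7]
width: 0.214
```

Run:
```python
from h import *
o=arm.observe(); print(o["clock"],w2nest(o["position"]),o["width"],o["force"])
c=vision.get_calibration("wrist"); im,d=vision.get_image("wrist"); cv2.imwrite("pics/w10.png",im[...,::-1])
im,d=vision.get_image("scene"); cv2.imwrite("pics/s10.png",cv2.resize(im[180:330,180:330],None,fx=5,fy=4,interpolation=cv2.INTER_CUBIC)[...,::-1])
cs=vision.get_calibration("scene")
for p in [(0,0,97),(0,0,83),(0,0,0)]: print(proj(cs,nest2w(p)), proj(c,nest2w(p)))
```

```text
12.8 [-92.72011008   0.19382661  45.51058575] 0.21360338509503812 [-1.00378638 -0.47039223 -0.72477352]
[[242.18762271 265.85240032]] [[325.06437144  46.62026284]]
[[242.70568025 269.57650924]] [[325.05455077  69.02367982]]
[[245.64582295 290.59953478]] [[325.02423191 149.49938867]]
```

View pics/w10.png

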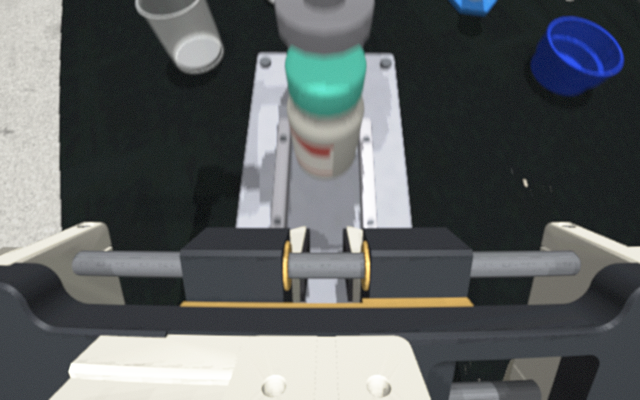

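View pics/s10.png

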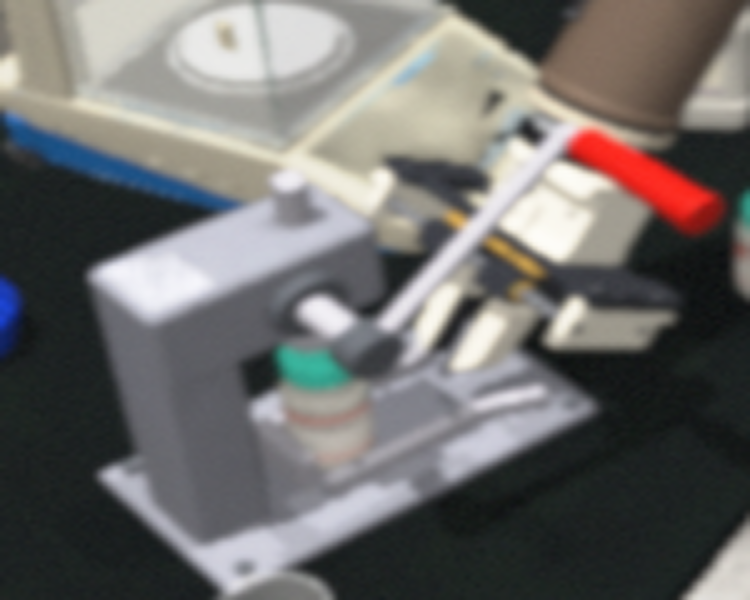

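The jar stands upright under the ram with its cap up (cap at wrist pixel 325,75; base front about 325,178). Now I leave the press and go round to the lever.

```bash
cat >> h.py <<'E'
def vert():
    return np.column_stack([XH,np.cross(-ZH,XH),-ZH])
def grip(th,y=145,dz=0):
    a=np.radians(38)-th; return nest2w([20-160*np.cos(a),y,175+160*np.sin(a)+3+dz])
E
python3 - <<'E'
from h import *
cw=vision.get_calibration("wrist"); print("jar front base",w2nest(ray(cw,325,178,.01)))
W1=nest2w([-200,20,190]); L=lean(35)
plan(W1,L,5)
print();plan(nest2w([-230,60,395]),vert(),13,W1,L)
E
```

```text
jar front base [-2.90504429e+01 -1.72629421e+00  8.67361738e-15]
[-0.41, 0.044, -3.577, 0.001, -0.001, 0.0]
[-0.412, 0.042, -3.577, 0.001, -0.001, 0.0]
[-0.415, 0.04, -3.577, 0.001, -0.001, 0.0]
[-0.417, 0.039, -3.577, 0.001, -0.001, 0.0]
[-0.419, 0.037, -3.576, 0.001, -0.001, 0.0]
end tool err if direct: 36.01024686798704 mm/row 0.05235368212722626 deg/row

[-0.308, -0.715, -1.424, -0.037, -0.037, -0.117]
[-0.278, -0.697, -1.439, -0.037, -0.037, -0.117]
[-0.251, -0.674, -1.455, -0.037, -0.037, -0.117]
[-0.228, -0.649, -1.47, -0.037, -0.037, -0.117]
[-0.208, -0.62, -1.486, -0.037, -0.037, -0.117]
[-0.193, -0.588, -1.501, -0.037, -0.037, -0.117]
[-0.181, -0.554, -1.515, -0.037, -0.037, -0.117]
[-0.175, -0.519, -1.528, -0.037, -0.037, -0.117]
[-0.173, -0.483, -1.54, -0.037, -0.037, -0.117]
[-0.175, -0.446, -1.551, -0.037, -0.037, -0.117]
[-0.183, -0.41, -1.56, -0.037, -0.037, -0.117]
[-0.194, -0.374, -1.567, -0.037, -0.037, -0.117]
[-0.211, -0.34, -1.573, -0.037, -0.037, -0.117]
end tool err if direct: 16.231498343083995 mm/row 7.322153745184776 deg/row
```

>>> {"api": "apply_moves", "payload": {
  "commands": [
    [-0.2,0,-2.5,0,0,0],
    [-0.4,0,-3.6,0,0,0],
    [-0.4,0,-3.6,0,0,0],
    [-0.5,0,-4,0,0,0],
    [-0.5,0,-4,0,0,0]
  ]
}}

```text
clock: 13.4
position: [0.5791, 0.0923, 0.2018]
ee_rot: [-2.529, 0.12, -0.043]
force: [0.3, -0.4, 0.4]
width: 0.215
```

>>> {"api": "apply_moves", "payload": {
  "commands": [
    [-0.3,-0.7,-1.4,-0.037,-0.037,-0.117],
    [-0.3,-0.7,-1.45,-0.037,-0.037,-0.117],
    [-0.25,-0.7,-1.45,-0.037,-0.037,-0.117],
    [-0.2,-0.65,-1.5,-0.037,-0.037,-0.117],
    [-0.2,-0.6,-1.5,-0.037,-0.037,-0.117]
  ],
  "claw": -0.3
}}

```text
clock: 13.9
position: [0.5631, 0.0829, 0.2803]
ee_rot: [-2.648, -0.725, -0.031]
force: [-1.0, -0.1, 0.3]
width: 0.599
```

>>> {"api": "apply_moves", "payload": {
  "commands": [
    [-0.2,-0.6,-1.5,-0.037,-0.037,-0.117],
    [-0.2,-0.55,-1.5,-0.037,-0.037,-0.117],
    [-0.2,-0.5,-1.5,-0.037,-0.037,-0.117],
    [-0.2,-0.5,-1.55,-0.037,-0.037,-0.117],
    [-0.2,-0.45,-1.55,-0.037,-0.037,-0.117]
  ]
}}

```text
clock: 14.4
position: [0.5455, 0.0729, 0.3586]
ee_rot: [-2.527, -1.605, -0.013]
force: [0.6, 0.8, -0.4]
width: 0.646
```

Run:
```python
from h import *
o=arm.observe(); print(o["clock"],w2nest(o["position"]),o["width"],o["joints"].round(2))
print(grip(0),w2nest(grip(0)))
plan(nest2w([-225,70,395]),vert(),5)
```

```text
14.4 [-216.51988528   52.31642978  348.61952067] 0.6459522368992183 [ 0.47  0.41 -0.88  1.49  0.17  1.41  0.73]
[0.46442207 0.19211451 0.28650584] [-106.08172058  145.          276.50583605]
[-0.197, -0.388, -0.908, -0.021, -0.021, -0.067]
[-0.191, -0.382, -0.912, -0.021, -0.021, -0.067]
[-0.185, -0.376, -0.916, -0.021, -0.021, -0.067]
[-0.179, -0.369, -0.92, -0.021, -0.021, -0.067]
[-0.174, -0.361, -0.924, -0.021, -0.021, -0.067]
end tool err if direct: 10.071285647469503 mm/row 4.2242407979848675 deg/row
```

>>> {"api": "apply_moves", "payload": {
  "commands": [
    [-0.3,-0.6,-1.5,-0.035,-0.035,-0.11],
    [-0.3,-0.6,-1.5,-0.035,-0.035,-0.11],
    [-0.3,-0.6,-1.5,-0.03,-0.03,-0.1],
    [0,0,0,0,0,0],
    [0,0,0,0,0,0]
  ]
}}

```text
clock: 14.9
position: [0.5281, 0.066, 0.4033]
ee_rot: [-2.35, -2.07, -0.003]
force: [-0.1, 0.1, -0.6]
width: 0.645
```

Run:
```python
from h import *
o=arm.observe(); print(o["clock"],w2nest(o["position"]),o["width"],o["joints"].round(2))
c=vision.get_calibration("wrist"); im,d=vision.get_image("wrist"); cv2.imwrite("pics/w11.png",im[...,::-1])
P=cloud(im,d,c); hsv=cv2.cvtColor(im,cv2.COLOR_RGB2HSV); m=cv2.inRange(hsv,(0,180,90),(8,255,255))|cv2.inRange(hsv,(174,180,90),(180,255,255))
q=P[(m>0)&(d>0)]; q=q[q[:,2]>.15]; print(len(q)); qn=np.array([w2nest(x) for x in q])
print(np.percentile(qn,[2,50,98],axis=0).round(1))
plan(grip(0,dz=100),vert(),5)
```

```text
14.9 [-225.14038145   68.87258992  393.26065093] 0.644861166043918 [ 0.48  0.33 -0.95  1.48  0.26  1.47  0.97]
1433
[[-118.6  100.8  272.4]
 [-115.2  146.1  280.1]
 [ -98.3  181.9  284.5]]
[2.351, -1.586, 0.351, -0.001, -0.002, -0.005]
[2.36, -1.575, 0.345, -0.001, -0.002, -0.005]
[2.369, -1.563, 0.34, -0.001, -0.002, -0.005]
[2.377, -1.551, 0.334, -0.001, -0.002, -0.005]
[2.386, -1.539, 0.328, -0.001, -0.002, -0.005]
end tool err if direct: 28.580021290058035 mm/row 0.3245184832448392 deg/row
```

View pics/w11.png

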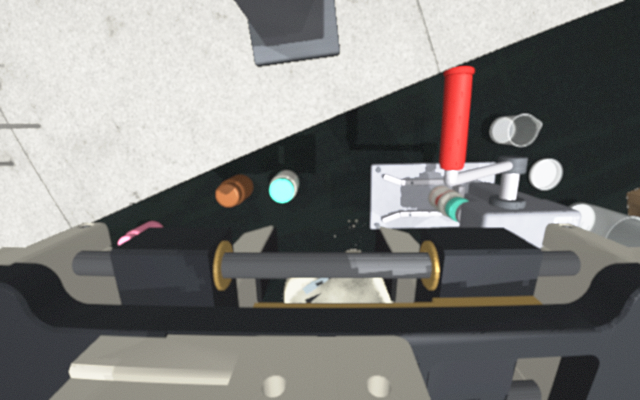

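The red handle (455,120) is where the geometry predicts: top at 284 mm, x about -107 mm.

>>> {"api": "apply_moves", "payload": {
  "commands": [
    [2.35,-1.6,0.35,-0.001,-0.002,-0.005],
    [2.35,-1.6,0.35,-0.001,-0.002,-0.005],
    [2.35,-1.55,0.35,-0.001,-0.002,-0.005],
    [2.4,-1.55,0.33,-0.001,-0.002,-0.005],
    [2.3,-1.5,0.3,-0.001,-0.002,-0.005]
  ]
}}

```text
clock: 15.45
position: [0.4638, 0.1916, 0.3859]
ee_rot: [-2.332, -2.104, 0.007]
force: [0.5, 0.1, 0.9]
width: 0.65
```

>>> {"api": "apply_moves", "payload": {
  "commands": [
    [0,0,0,0,0,0],
    [0,0,0,0,0,0]
  ]
}}

```text
clock: 15.65
position: [0.4642, 0.191, 0.3864]
ee_rot: [2.33, 2.107, -0.006]
force: [0.3, -0.9, -0.5]
width: 0.652
```

Run:
```python
from h import *
o=arm.observe(); print(o["clock"],w2nest(o["position"]),o["width"],o["joints"].round(2))
c=vision.get_calibration("wrist"); im,d=vision.get_image("wrist"); cv2.imwrite("pics/w12.png",im[...,::-1])
plan(grip(0),vert(),5)
```

```text
15.65 [-107.18916955  145.10771641  376.35406916] 0.6523704575482814 [ 0.29  0.29 -1.    1.58  0.25  1.42  0.73]
[0.042, -0.004, 1.999, -0.0, 0.001, -0.0]
[0.041, -0.005, 1.999, -0.0, 0.001, -0.0]
[0.04, -0.006, 1.999, -0.0, 0.001, -0.0]
[0.038, -0.007, 1.999, -0.0, 0.001, -0.0]
[0.037, -0.008, 1.999, -0.0, 0.001, -0.0]
end tool err if direct: 19.99358037741999 mm/row 0.046258895875732495 deg/row
```

View pics/w12.png

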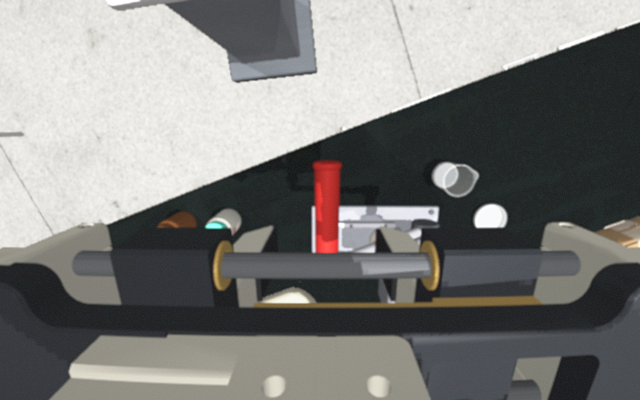

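The handle (327,210) is centred between the fingers. Descend.

>>> {"api": "apply_moves", "payload": {
  "commands": [
    [0,0,2,0,0,0],
    [0,0,2,0,0,0],
    [0,0,2,0,0,0],
    [0.1,0,2,0,0,0],
    [0,0,2,0,0,0]
  ]
}}

```text
clock: 16.2
position: [0.465, 0.1905, 0.286]
ee_rot: [2.333, 2.103, -0.005]
force: [0.2, -0.3, 0.2]
width: 0.65
```

>>> {"api": "apply_moves", "payload": {
  "commands": [
    [0,0,0,0,0,0],
    [0,0,0,0,0,0],
    [0,0,0,0,0,0],
    [0,0,0,0,0,0],
    [0,0,0,0,0,0]
  ],
  "claw": 1,
  "newtons": 12
}}

```text
clock: 16.7
position: [0.4644, 0.1921, 0.288]
ee_rot: [2.328, 2.107, -0.003]
force: [-0.2, 0.1, 0.3]
width: 0.262
```

Run:
```python
from h import *
o=arm.observe(); print(o["clock"],w2nest(o["position"]),o["width"],o["force"])
c=vision.get_calibration("wrist"); im,d=vision.get_image("wrist"); cv2.imwrite("pics/w13.png",im[...,::-1])
```

```text
16.7 [-106.13153412  145.0041281   278.00979416] 0.2616691861000966 [-0.2200787   0.12846564  0.28680577]
```

View pics/w13.png

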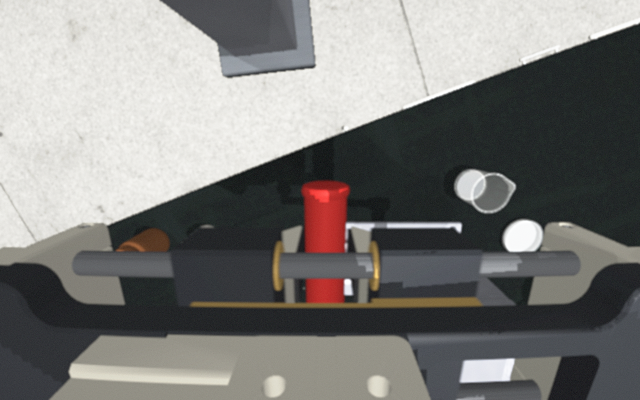

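>>> {"api": "apply_moves", "payload": {
  "commands": [
    [0,0,0,0,0,0],
    [0,0,0,0,0,0]
  ]
}}

```text
clock: 16.95
position: [0.4643, 0.1916, 0.2878]
ee_rot: [2.328, 2.106, -0.004]
force: [-0.9, -2.8, 5.3]
width: 0.234
```

>>> {"api": "apply_moves", "payload": {
  "commands": [
    [-0.92,0,1.31,0,0,0],
    [-0.78,0,1.39,0,0,0],
    [-0.64,0,1.46,0,0,0]
  ]
}}

```text
clock: 17.25
position: [0.462, 0.1692, 0.2462]
ee_rot: [2.328, 2.108, -0.0]
force: [-0.8, 3.3, 5.8]
width: 0.236
```

Run:
```python
from h import *
o=arm.observe(); print(o["clock"],w2nest(o["position"]),o["width"],o["force"],w2nest(grip(.3)))
im,d=vision.get_image("scene"); cv2.imwrite("pics/s14.png",cv2.resize(im[150:330,180:400],None,fx=3.5,fy=3.3)[...,::-1])
```

```text
17.25 [-129.07420491  145.05490387  236.24320712] 0.23605813691393362 [-0.79089457  3.32805851  5.78231406] [-129.56093331  145.          234.84652345]
```

View pics/s14.png

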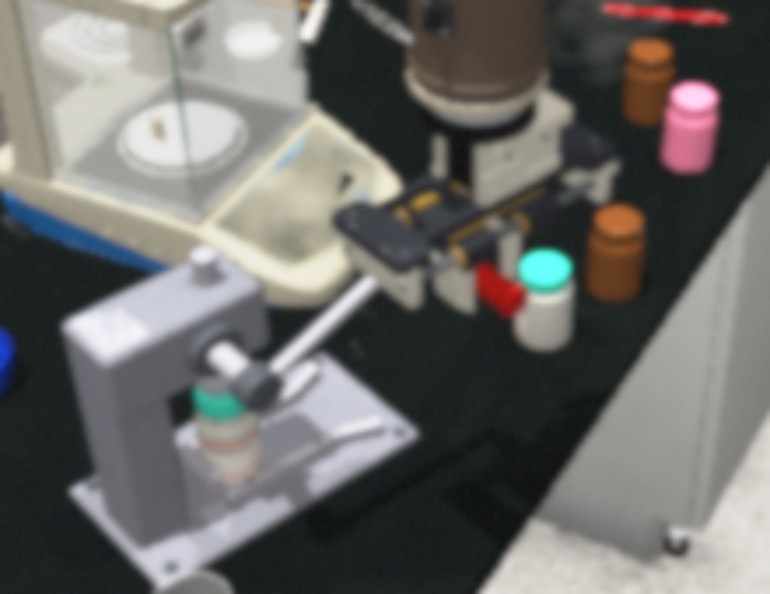

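The lever is moving with the hand, and the jar is steady under the ram.

>>> {"api": "apply_moves", "payload": {
  "commands": [
    [-0.49,0,1.52,0,0,0],
    [-0.34,0,1.56,0,0,0],
    [-0.18,0,1.59,0,0,0],
    [-0.02,0,1.6,0,0,0]
  ]
}}

```text
clock: 17.7
position: [0.4607, 0.1578, 0.1831]
ee_rot: [2.328, 2.106, -0.004]
force: [-0.9, -4.4, 8.7]
width: 0.235
```

>>> {"api": "apply_moves", "payload": {
  "commands": [
    [0.14,0,1.59,0,0,0],
    [0.3,0,1.57,0,0,0],
    [0.45,0,1.53,0,0,0]
  ]
}}

```text
clock: 18.0
position: [0.4613, 0.164, 0.1354]
ee_rot: [2.328, 2.103, -0.011]
force: [-0.0, -12.0, 6.2]
width: 0.235
```

Run:
```python
from h import *
o=arm.observe(); p=w2nest(o["position"]); print(o["clock"],p,o["width"],o["force"],w2nest(grip(1.0)))
print(np.radians(38)-np.arctan2(p[2]-4.5-175,20-p[0]))
plan(grip(1.2,dz=-1),vert(),3)
```

```text
18.0 [-134.37646485  145.24547641  125.37591729] 0.23516880767477227 [-2.54606803e-03 -1.19976848e+01  6.20764410e+00] [-131.01204723  145.          125.12882078]
1.0004325918495638
[0.571, 0.01, 1.002, -0.001, 0.003, -0.0]
[0.568, 0.009, 1.004, -0.001, 0.003, -0.0]
[0.565, 0.009, 1.005, -0.001, 0.003, -0.0]
end tool err if direct: 11.530928312197984 mm/row 0.1534390031969854 deg/row
```

>>> {"api": "apply_moves", "payload": {
  "commands": [
    [0.45,0,1.0,0,0,0],
    [0.5,0,1.0,0,0,0],
    [0.5,0,0.9,0,0,0]
  ]
}}

```text
clock: 18.3
position: [0.4624, 0.1749, 0.1053]
ee_rot: [2.328, 2.099, -0.019]
force: [1.0, -21.1, -0.2]
width: 0.235
```

>>> {"api": "apply_moves", "payload": {
  "commands": [
    [0.1,0,0.2,0,0,0],
    [0,0,0,0,0,0]
  ]
}}

```text
clock: 18.5
position: [0.4625, 0.1759, 0.1033]
ee_rot: [2.329, 2.099, -0.019]
force: [2.3, -18.9, -1.1]
width: 0.234
```

Run:
```python
from h import *
o=arm.observe(); p=w2nest(o["position"]); print(o["clock"],p,o["width"],o["force"],w2nest(grip(1.2)))
print(np.radians(38)-np.arctan2(p[2]-4.5-175,20-p[0]))
im,d=vision.get_image("scene"); cv2.imwrite("pics/s15.png",cv2.resize(im[150:330,180:400],None,fx=3.5,fy=3.3)[...,::-1])
```

```text
18.5 [-122.44906474  145.24931535   93.31274306] 0.23403632687492157 [  2.26841055 -18.92590863  -1.14903599] [-117.49797855  145.           96.18126195]
1.2073416163271613
```

View pics/s15.png

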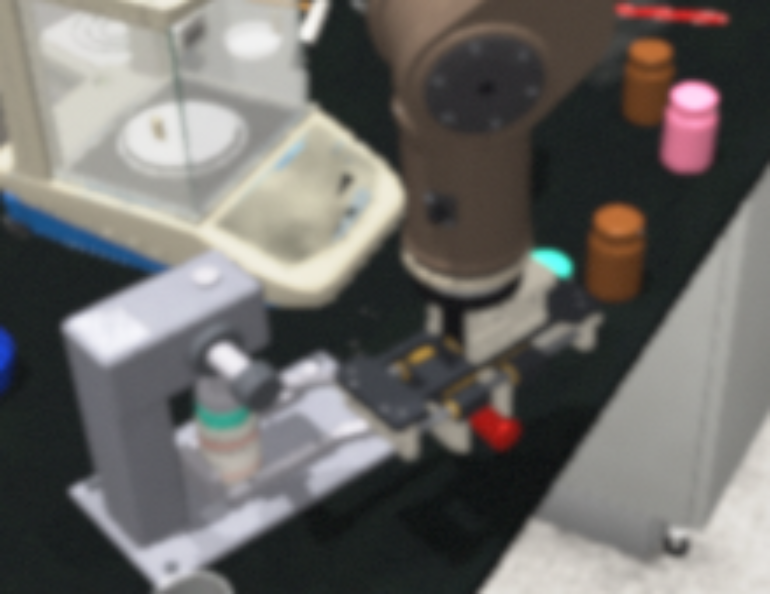

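Run:
```python
from h import *
cs=vision.get_calibration("scene"); im,d=vision.get_image("scene"); P=cloud(im,d,cs)
m=cv2.inRange(cv2.cvtColor(im,cv2.COLOR_RGB2HSV),(0,180,90),(8,255,255))
k,l,s,ce=cv2.connectedComponentsWithStats(m)
for i in range(1,k):
    if s[i,4]>15: print(s[i],ce[i]); 
for th in(1.1,1.14,1.2):
    a=np.radians(38)-th
    print(th,proj(cs,nest2w([20-160*np.cos(a),177.5,175+160*np.sin(a)])))
cv2.imwrite("pics/s16.png",cv2.resize(im[230:310,220:360],None,fx=5.7,fy=5.7,interpolation=cv2.INTER_CUBIC)[...,::-1])
# knob top & ram
cv2.imwrite("pics/s16b.png",cv2.resize(im[215:310,195:270],None,fx=8,fy=6,interpolation=cv2.INTER_CUBIC)[...,::-1])
imw,d=vision.get_image("wrist"); cv2.imwrite("pics/w16.png",imw[...,::-1])
```

```text
[372 153   7   3  17] [375. 154.]
[315 274  13  12 102] [321.15686275 279.42156863]
1.1 [[323.29919843 277.81356158]]
1.14 [[322.4403487  279.92083847]]
1.2 [[321.03299016 283.09012697]]
```

View pics/s16.png

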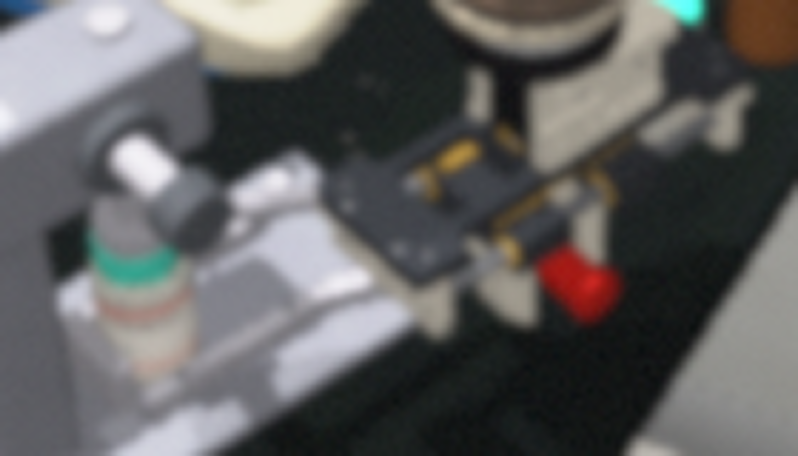

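View pics/s16b.png

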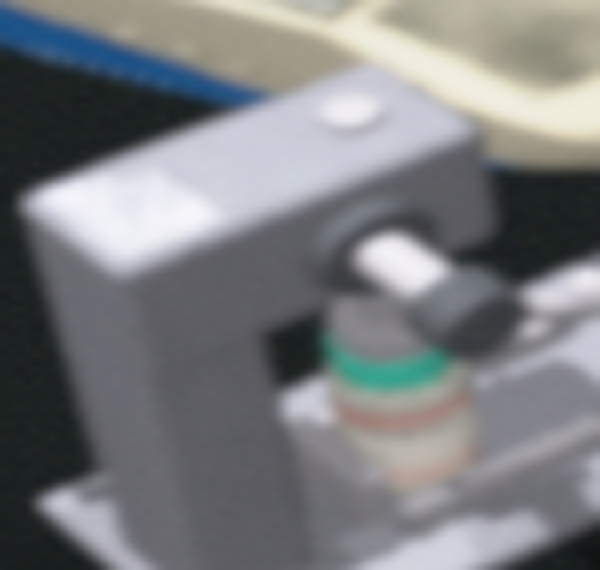

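View pics/w16.png

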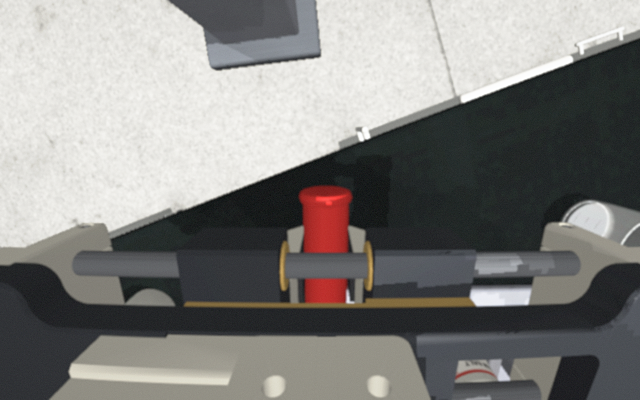

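The cap is pressed, but the bar has slid up between the fingers and the lever reads about 1.14 rad. I'll grip harder and push on to the stop.

>>> {"api": "apply_moves", "payload": {
  "commands": [
    [0,0,0,0,0,0],
    [0,0,0.4,0,0,0],
    [0,0,0.5,0,0,0],
    [0,0,0,0,0,0]
  ],
  "newtons": 50
}}

```text
clock: 19.05
position: [0.463, 0.1797, 0.0957]
ee_rot: [2.329, 2.103, -0.009]
force: [-0.3, -10.6, 6.4]
width: 0.225
```

Run:
```python
from h import *
o=arm.observe(); print(o["clock"],w2nest(o["position"]),o["width"],o["force"])
```

```text
19.05 [-118.54901332  145.13528715   85.74487399] 0.2245597470051499 [ -0.27438108 -10.60402347   6.40572642]
```

>>> {"api": "apply_moves", "payload": {
  "commands": [
    [0,0,0.4,0,0,0],
    [0,0,0.3,0,0,0],
    [0,0,0,0,0,0]
  ]
}}

```text
clock: 19.35
position: [0.4634, 0.1811, 0.0925]
ee_rot: [2.325, 2.103, -0.006]
force: [-14.9, -16.1, 57.4]
width: 0.226
```

Run:
```python
from h import *
o=arm.observe(); print(o["clock"],w2nest(o["position"]),o["width"],o["force"])
```

```text
19.35 [-117.15841743  144.85294063   82.45835532] 0.22623713818173177 [-14.90244635 -16.08739109  57.36049927]
```

Hard stop reached: 57 N upward, with x = -117.2 mm, exactly the stop position. Now I relieve the load and let the lever ride back up.

>>> {"api": "apply_moves", "payload": {
  "commands": [
    [-0.1,0,-0.6,0,0,0],
    [-0.7,0,-1.41,0,0,0],
    [-0.6,0,-1.48,0,0,0],
    [-0.45,0,-1.53,0,0,0],
    [-0.3,0,-1.57,0,0,0]
  ],
  "newtons": 15
}}

```text
clock: 19.85
position: [0.4616, 0.1591, 0.1559]
ee_rot: [2.329, 2.104, -0.006]
force: [2.1, -4.7, 4.0]
width: 0.235
```

>>> {"api": "apply_moves", "payload": {
  "commands": [
    [-0.14,0,-1.59,0,0,0],
    [0.02,0,-1.6,0,0,0],
    [0.18,0,-1.59,0,0,0],
    [0.34,0,-1.56,0,0,0]
  ]
}}

```text
clock: 20.25
position: [0.4619, 0.1625, 0.2192]
ee_rot: [2.328, 2.103, -0.008]
force: [2.2, -8.6, 4.3]
width: 0.237
```

Run:
```python
from h import *
o=arm.observe(); p=w2nest(o["position"]); print(o["clock"],p,o["width"],o["force"])
for th in (.5,.4,.3,.2,.1,0): print(th,w2nest(grip(th)))
im,d=vision.get_image("scene"); cv2.imwrite("pics/s17.png",cv2.resize(im[150:330,180:400],None,fx=3.5,fy=3.3)[...,::-1])
```

```text
20.25 [-135.77891389  144.55071575  209.21485948] 0.23652842341811162 [ 2.23677675 -8.64077583  4.32675283]
0.5 [-137.87333286  145.          204.00020717]
0.4 [-134.48893426  145.          219.63134865]
0.3 [-129.56093331  145.          234.84652345]
0.2 [-123.13856894  145.          249.49370658]
0.1 [-115.28601131  145.          263.42654823]
0 [-106.08172058  145.          276.50583605]
```

View pics/s17.png

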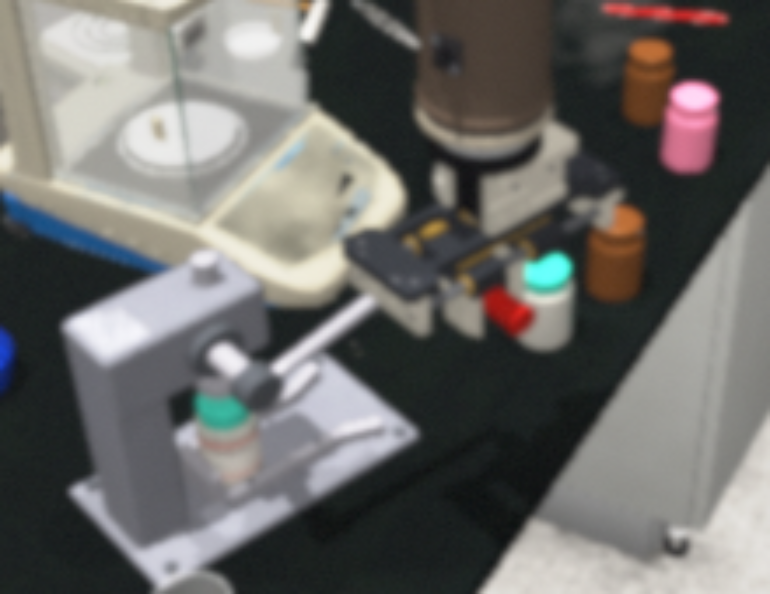

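>>> {"api": "apply_moves", "payload": {
  "commands": [
    [0.4,0,-1.5,0,0,0],
    [0.6,0,-1.46,0,0,0],
    [0.75,0,-1.39,0,0,0],
    [0.8,0,-1.2,0,0,0],
    [0,0,0,0,0,0]
  ]
}}

```text
clock: 20.8
position: [0.4645, 0.1868, 0.2758]
ee_rot: [2.327, 2.099, -0.012]
force: [-5.7, -20.9, 18.6]
width: 0.236
```

Run:
```python
from h import *
o=arm.observe(); p=w2nest(o["position"]); print(o["clock"],p,o["width"],o["force"])
```

```text
20.8 [-111.31411661  144.38172068  265.77224162] 0.23581137630390295 [ -5.72506187 -20.90882375  18.60784182]
```

>>> {"api": "apply_moves", "payload": {
  "commands": [
    [-0.1,0,-0.5,0,0,0],
    [0,0,-0.3,0,0,0],
    [0,0,0,0,0,0]
  ]
}}

```text
clock: 21.1
position: [0.4648, 0.1914, 0.2823]
ee_rot: [2.328, 2.109, 0.003]
force: [5.3, 5.3, -4.3]
width: 0.234
```

>>> {"api": "apply_moves", "payload": {
  "commands": [
    [0,0,0,0,0,0],
    [0,0,0,0,0,0],
    [0,0,0,0,0,0],
    [0,0,0,0,0,0],
    [0,0,0,0,0,0]
  ],
  "claw": -0.4
}}

```text
clock: 21.6
position: [0.4638, 0.1896, 0.2819]
ee_rot: [2.328, 2.107, -0.004]
force: [0.3, -0.1, -0.4]
width: 0.624
```

Run:
```python
from h import *
o=arm.observe(); p=w2nest(o["position"]); print(o["clock"],p,o["width"],o["force"])
c=vision.get_calibration("wrist"); im,d=vision.get_image("wrist"); cv2.imwrite("pics/w18.png",im[...,::-1])
```

```text
21.6 [-108.65858951  145.364422    271.90769467] 0.6244397231655181 [ 0.25170516 -0.06860625 -0.40386961]
```

View pics/w18.png

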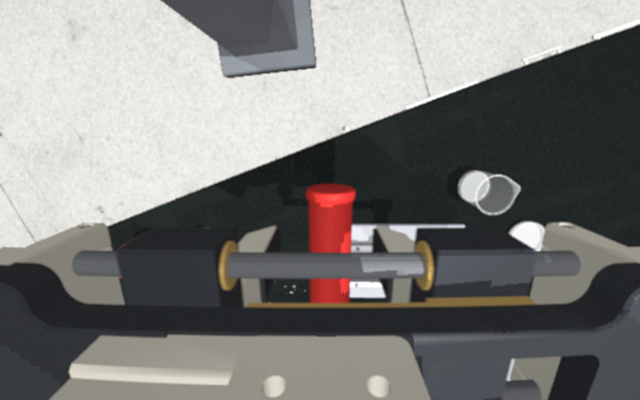

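The fingers are open and clear of the handle (330,250), and the force is zero. Lift straight up and away.

>>> {"api": "apply_moves", "payload": {
  "commands": [
    [0,0,-2,0,0,0],
    [0,0,-3,0,0,0],
    [0,0,-3,0,0,0],
    [0,0,-3,0,0,0],
    [-2,0,-1,0,0,0]
  ]
}}

```text
clock: 22.15
position: [0.4621, 0.1729, 0.405]
ee_rot: [2.324, 2.112, 0.003]
force: [0.8, 0.6, -0.0]
width: 0.697
```

>>> {"api": "apply_moves", "payload": {
  "commands": [
    [-4,0,-0.5,0,0,0],
    [-4,0,0,0,0,0],
    [-4,0,0,0,0,0],
    [-3,0,0,0,0,0],
    [0,0,0,0,0,0]
  ]
}}

```text
clock: 22.65
position: [0.447, 0.016, 0.4072]
ee_rot: [2.335, 2.098, -0.007]
force: [-0.1, -0.3, -0.1]
width: 0.699
```

Run:
```python
from h import *
o=arm.observe(); p=w2nest(o["position"]); print(o["clock"],p,o["width"],o["force"])
c=vision.get_calibration("wrist"); im,d=vision.get_image("wrist"); cv2.imwrite("pics/w19.png",im[...,::-1])
P=cloud(im,d,c); hsv=cv2.cvtColor(im,cv2.COLOR_RGB2HSV); m=cv2.inRange(hsv,(0,180,90),(8,255,255))
q=P[(m>0)&(d>0)]; q=q[q[:,2]>.15]; print("handle",np.percentile((q-NEST)@np.array([XH,YH,ZH]).T*1000,[2,50,98],axis=0).round(1))
for n in["scene","top"]:
    im,d=vision.get_image(n); cc=vision.get_calibration(n); P=cloud(im,d,cc)
    m=cv2.inRange(cv2.cvtColor(im,cv2.COLOR_RGB2HSV),(70,70,60),(95,255,255)); k,l,s,ce=cv2.connectedComponentsWithStats(m)
    for i in range(1,k):
        if s[i,4]>25: q=P[l==i]; print(n,s[i],q.mean(0).round(4),np.percentile(q[:,2],95))
    if n=="scene": cv2.imwrite("pics/s19.png",cv2.resize(im[150:330,180:420],None,fx=3.3,fy=3.3,interpolation=cv2.INTER_CUBIC)[...,::-1])
    else: cv2.imwrite("pics/t19.png",cv2.resize(im[140:260,200:440],None,fx=3.3,fy=3.3,interpolation=cv2.INTER_CUBIC)[...,::-1])
```

```text
22.65 [-283.01447265  144.56423835  397.15287701] 0.6993527222384889 [-0.1465742  -0.32021453 -0.14288284]
handle [[-119.3  118.5  272.1]
 [-115.6  156.4  279.6]
 [-100.5  183.5  285.2]]
scene [327 224  18  15 204] [ 0.5661 -0.0266  0.0595] 0.08337183278789713
scene [235 267  16  13 162] [0.6137 0.2905 0.0892] 0.12529953385211026
top [ 51 158  16  25 147] [0.7042 0.9657 0.2492] 0.27286604020174393
top [334 207  11  10  76] [ 0.5603 -0.0052  0.1392] 0.7673135827716656
```

View pics/s19.png

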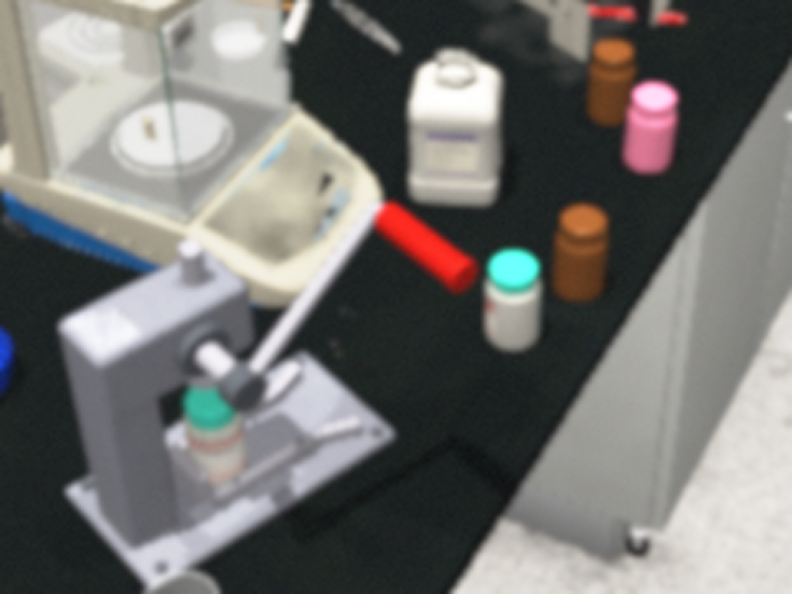

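View pics/t19.png

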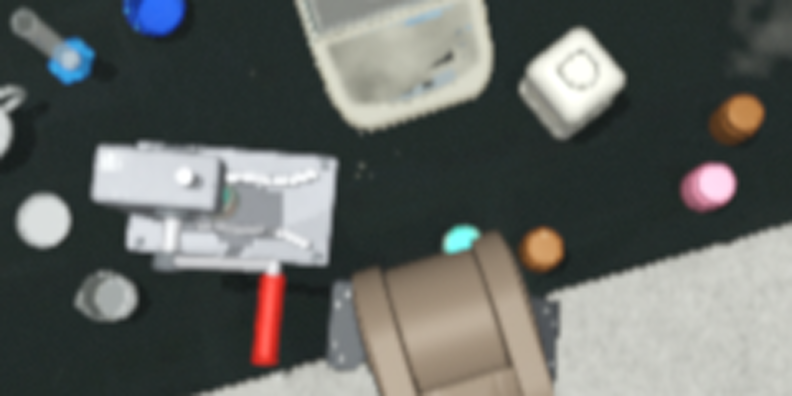

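View pics/w19.png

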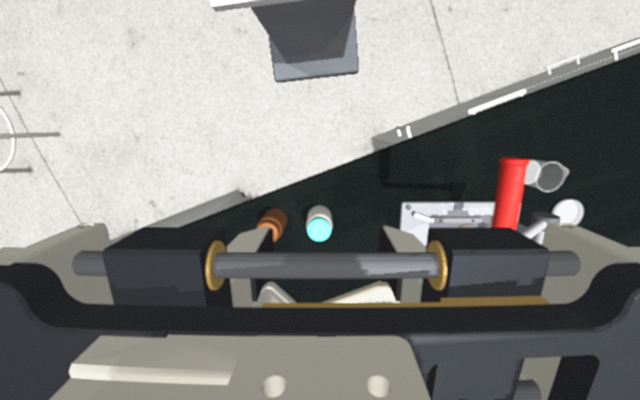

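Run:
```python
from h import *
im,d=vision.get_image("scene"); cc=vision.get_calibration("scene"); P=cloud(im,d,cc)
m=cv2.inRange(cv2.cvtColor(im,cv2.COLOR_RGB2HSV),(70,70,60),(95,255,255))
m[:,:225]=0; m[:,260:]=0
q=P[cv2.erode(m,np.ones((3,3)))>0]; n=(q-NEST)@np.array([XH,YH,ZH]).T*1000; n=n[np.abs(n[:,1])<30]
print(np.percentile(n,[2,10,50,90,98],axis=0).round(1))
ys,xs=np.nonzero(m); print(xs.min(),xs.max(),ys.min(),ys.max())
for h in (83,96): print(h,proj(cc,[nest2w((-20,0,h)),nest2w((0,20,h)),nest2w((0,20,h-17)),nest2w((0,20,h-19))]).round(1).tolist())
cv2.imwrite("pics/s20.png",cv2.resize(im[240:310,205:275],None,fx=8,fy=8,interpolation=cv2.INTER_CUBIC)[...,::-1])
```

```text
[[ -4.7 -11.3  71.7]
 [ -1.8  -5.1  74.3]
 [  7.7   9.   81.7]
 [ 16.4  19.7  84.2]
 [ 18.6  22.1  85.5]]
235 250 267 280
83 [[248.9, 266.0], [247.1, 273.8], [247.7, 278.3], [247.7, 278.8]]
96 [[248.5, 262.5], [246.6, 270.3], [247.2, 274.9], [247.3, 275.4]]
```

View pics/s20.png

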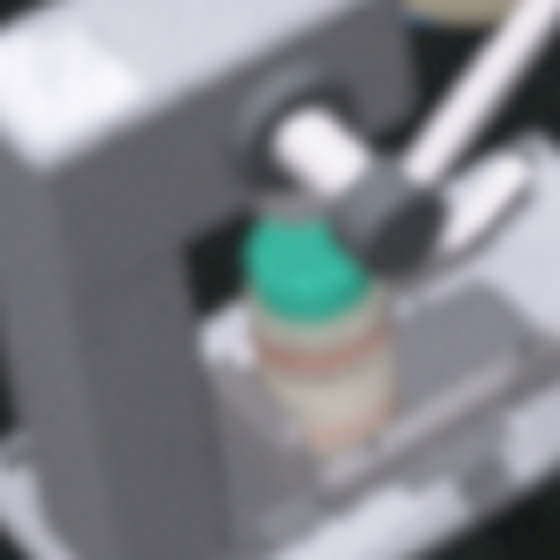

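Run:
```python
from h import *
print(order.sign_off())
```

```text
the job is handed in; nothing more can be done
None
```

The job is done and handed in at about 23 s of the 72 s allowed; the hand-in gave no verdict. I carried the jar with the raised cap (top measured at 95.5 mm) upright to the channel and set it down in the flare. I then pushed it along the rails until it stopped against the back stop, gripped the lever, swung it down to its stop and rode it back up.

**Last checks:**
- **Cap:** its top now measures about 84 mm above the bed, against 83 mm when fully home.
- **Jar:** it stands upright under the ram.
- **Lever:** it is back at its starting position in the pictures, with the handle top at 285 mm.
- **Other things:** the closed jar, beaker and bottle look unmoved, and the hand is clear and touching nothing.

**What did not go cleanly:**
- **Lever grip:** on the first press the handle slid between the fingers and the lever stopped at about 1.14 rad. I gripped harder and pushed on to the stop. The wrist force peaked at about 57 N there, briefly, under the 120 N limit.
- **Back stop position:** right after the push, one rough wrist-camera reading put the front of the jar's base about 5 mm short of the stop. The way the push stalled and the finger position both showed it seated, so I went by those.

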